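Lock out the isolators of a power test bench with warning plates

ROBOT

A 6-joint arm with a two-finger parallel gripper is mounted at the origin on the work surface. World frame = base frame: x ahead of the robot, y to its left, z up, the work surface at z = 0. Lengths are in m, angles in rad, forces in N, time in s.
With the tool pointing down it reaches from about 0.35 to 0.875 m from the base axis. Payload 4.2 kg.
Tool frame: the origin (TCP) lies at the very end of the fingers, on their centre line; the grasp point (between the pads) lies 19 mm behind it; z points along the fingers, y is the direction in which the jaws open and shut (so a half turn about z gives the same grasp; the last joint's range is limited). The gripper opens to 87 mm and grips with 3 to 60 N. Pads are 19 mm wide; open, the fingers measure 117 mm over their backs; the gripper's body (75 mm by 190 mm) begins 51 mm behind the grasp point.
Start: joints at [1.417, 0.385, 0.008, 0, -1.194, -0.259], TCP at [0.251, 0.572, 0.223] pointing down, gripper open.
Joint ranges: [-3.14, 3.14], [-1.21, 2.06], [-1.07, 1.41], [-3.16, 2.05], [-2.99, -0.16], [-3.1, 3.1]. Speed limits (rad/s): [2.79, 2.79, 3.14, 3.14, 3.14, 3.14].

INTERFACE

Orientations are given as a unit quaternion [x, y, z, w].
In Python, from workcell import arm, vision gives the robot as it stands.
- The arm moves only by the tool move_arm, never from a script. Its argument "series" is a list of rows, each a list of 4 numbers: the shift along the tool's x, y, z in mm, then the turn about the tool's z in degrees. In form: [[tx, ty, tz, spin], ...]. A call has 1 to 10 rows; each row shifts and turns the commanded pose from where the row before left it, along the tool's axes as they then stand; what a row does not reach is not made up. A row lasts 1/10 s, in which the tool goes at most 50 mm and 8.59 degrees, less where a joint would pass 70% of its speed; a pose out of reach is approached as far as the arm can. A call is refused whole if a number of a shift passes 50 or a number of a turn 8.59, either way. A call with a gripper value outside its range is refused whole. "gripper" is the gripper command: -1 is shut, 1 is fully open, values between are in proportion, set as the call begins (left out, the last holds). The fingers move at their own pace and stop on an object; the grip force is fixed at half the most. Time passes only in rows, so rows that do not move let the fingers close. It gives the time, the measured TCP pose, the force and the opening at its end, in the units of the state.
- arm.get_obs(): the state, without advancing time (a new reading comes with each control period).
- vision.read_camera(name): name is "scene" or "top" or "wrist"; returns (picture, depth): 384x512x3 uint8, blue, green, red; 384x512 float32, m along the optical axis (not along the pixel's ray), 0 where there is no reading.
- vision.camera_model(name): a dict with "camera_matrix" (3x3 intrinsics, pixels), "view" (4x4, takes a point from world to camera coordinates). Camera axes: x right, y up, looking along -z (the intrinsics and any distortion apply to the point x, -y, -z); pixel columns grow to the right and rows downward; lengths in m; the calibration is good to about 2 mm. The wrist camera is an equidistant fisheye: a pixel r from the principal point sees the ray r / f radians off the axis. A picture is of the moment at which its call begins: read the wrist's pose just before it. camera_model takes no time and is no camera call; for the wrist camera it gives the pose at the moment of the call.
- arm.sign_off(): hands the job in, once; it reports no verdict.
The state is a dict: "t": time; "qpos": joint angles; "joint_velocities": joint speeds; "effort": joint torques, N m; "ee_pos": TCP position; "eef_rot": TCP orientation; "wrist_force": force on the tool from outside, world axes, zero at the start; "moment": the same for the moment, N m; "finger_gap": opening from 0.0 (shut) to 1.0 (fully open).
Only numpy, scipy, OpenCV 4.12 (cv2) and the standard library are available. Lean on these libraries where they do the work, as an engineer would, in place of code of your own. Each camera call takes 0.05 s, during which the arm holds its last target.

TASK

Make the test bench safe to work on: switch off every isolator that is still on and, once they are all off, hang one warning plate by its hole on the peg of each isolator, so that it hangs freely. Hang up the plate that was left lying on the bench, and fetch the others from behind the spring flap of the clear dispenser; plates that are not needed stay standing in the dispenser. Leave the isolators off and the flap shut, and do not disturb the other things on the bench.

Things in the scene. Friction and masses are not known exactly. Their poses are not given: they have to be found in the camera images.
- dispenser: Clear dispenser box, 306 mm wide (y), fixed. Origin at bench level in the plane of the plates; -x faces the robot. Front wall x -22 to -25, top z 168; flap hinge line x 54, z 222 (nothing over z 228); end walls inside at y +/-150 mm. Plates stand hole end up, broad face to the robot, in 9 x 54 mm slots at y 94, 0, -94 (floor z 12, walls to z 62): top edge z 142, hole z 117, 44 mm free between plates.
- flap (a joint): Clear spring flap over the sloping mouth, 296 mm wide, 90 mm deep, 3 mm thick, hinged on its upper rear edge. 0 = shut, sloping down 35 deg to the front wall; opens inwards only, to 0.9 rad, about 1 to 2 N at the free edge; springs shut. Fingers going straight down over a plate push it open, it leans on their rear side (0.45 rad) and slides along fingers and plate on the way out.
- flap_edge (a point): Middle of the flap's free edge; moves with the flap, passing about 8 mm above the tops of the standing plates.
- plate1: Rigid yellow warning plate with black frame, 130 x 50 x 6 mm, 55 g, one 28 mm through hole. Starts standing in the dispenser, lane 1 from its +y side. Origin: centre of the hole, mid-thickness. x: along its length to the hole end (25 mm away; other end 105 mm away); y: across its 50 mm width; z: through the thickness.
- plate2: Rigid yellow warning plate with black frame, 130 x 50 x 6 mm, 55 g, one 28 mm through hole. Starts standing in the dispenser, lane 2 from its +y side. Origin: centre of the hole, mid-thickness. x: along its length to the hole end (25 mm away; other end 105 mm away); y: across its 50 mm width; z: through the thickness.
- plate3: Rigid yellow warning plate with black frame, 130 x 50 x 6 mm, 55 g, one 28 mm through hole. Starts standing in the dispenser, lane 3 from its +y side. Origin: centre of the hole, mid-thickness. x: along its length to the hole end (25 mm away; other end 105 mm away); y: across its 50 mm width; z: through the thickness.
- plate4: Rigid yellow warning plate with black frame, 130 x 50 x 6 mm, 55 g, one 28 mm through hole. Starts lying flat on the bench, hole end away from the robot. Origin: centre of the hole, mid-thickness. x: along its length to the hole end (25 mm away; other end 105 mm away); y: across its 50 mm width; z: through the thickness.
- iso1: Grey isolator unit, 86 mm wide, 3 kg, set in a 15 mm plinth of four places 92 mm apart (absent in some starts; its place varies). Origin: centre of its underside, 15 mm over the bench; -x faces the robot. Upright front face x -75 up to z 165 mm; from there a deck slopes 35 deg up and back to z 270. Black breaker on it, 15 mm thick, 66 wide, 60 to 160 mm up the slope, bears the lever.
- peg1 (a point): Middle of iso1's peg, a 9 mm steel pin, 45 mm long, in the middle of the front face, rising at 40 deg towards the robot (-x of the unit); root at x -75, z 130 mm of the unit, this point 17 mm out and 14.5 mm higher, the tip as much again. Axes as the unit's. A hung plate slides to the face or stays part-way.
- lever1 (a joint): Toggle lever of iso1, 45 mm long, 22 wide, 11 thick, hinged along y at x 5, y 0, z 242 mm of the unit. 0 = on: leans 0.4 rad up the slope from square to the deck (12 deg off vertical, towards the robot). 0.8 rad = off: leans 0.4 rad down the slope, towards the robot (58 deg off vertical). About 2 N at the tip moves it; it stays where it is left.
- iso2: Grey isolator unit, 86 mm wide, 3 kg, set in a 15 mm plinth of four places 92 mm apart (absent in some starts; its place varies). Origin: centre of its underside, 15 mm over the bench; -x faces the robot. Upright front face x -75 up to z 165 mm; from there a deck slopes 35 deg up and back to z 270. Black breaker on it, 15 mm thick, 66 wide, 60 to 160 mm up the slope, bears the lever.
- peg2 (a point): Middle of iso2's peg, a 9 mm steel pin, 45 mm long, in the middle of the front face, rising at 40 deg towards the robot (-x of the unit); root at x -75, z 130 mm of the unit, this point 17 mm out and 14.5 mm higher, the tip as much again. Axes as the unit's. A hung plate slides to the face or stays part-way.
- lever2 (a joint): Toggle lever of iso2, 45 mm long, 22 wide, 11 thick, hinged along y at x 5, y 0, z 242 mm of the unit. 0 = on: leans 0.4 rad up the slope from square to the deck (12 deg off vertical, towards the robot). 0.8 rad = off: leans 0.4 rad down the slope, towards the robot (58 deg off vertical). About 2 N at the tip moves it; it stays where it is left.
- iso3: Grey isolator unit, 86 mm wide, 3 kg, set in a 15 mm plinth of four places 92 mm apart (absent in some starts; its place varies). Origin: centre of its underside, 15 mm over the bench; -x faces the robot. Upright front face x -75 up to z 165 mm; from there a deck slopes 35 deg up and back to z 270. Black breaker on it, 15 mm thick, 66 wide, 60 to 160 mm up the slope, bears the lever.
- peg3 (a point): Middle of iso3's peg, a 9 mm steel pin, 45 mm long, in the middle of the front face, rising at 40 deg towards the robot (-x of the unit); root at x -75, z 130 mm of the unit, this point 17 mm out and 14.5 mm higher, the tip as much again. Axes as the unit's. A hung plate slides to the face or stays part-way.
- lever3 (a joint): Toggle lever of iso3, 45 mm long, 22 wide, 11 thick, hinged along y at x 5, y 0, z 242 mm of the unit. 0 = on: leans 0.4 rad up the slope from square to the deck (12 deg off vertical, towards the robot). 0.8 rad = off: leans 0.4 rad down the slope, towards the robot (58 deg off vertical). About 2 N at the tip moves it; it stays where it is left.
- iso4: Grey isolator unit, 86 mm wide, 3 kg, set in a 15 mm plinth of four places 92 mm apart (absent in some starts; its place varies). Origin: centre of its underside, 15 mm over the bench; -x faces the robot. Upright front face x -75 up to z 165 mm; from there a deck slopes 35 deg up and back to z 270. Black breaker on it, 15 mm thick, 66 wide, 60 to 160 mm up the slope, bears the lever.
- peg4 (a point): Middle of iso4's peg, a 9 mm steel pin, 45 mm long, in the middle of the front face, rising at 40 deg towards the robot (-x of the unit); root at x -75, z 130 mm of the unit, this point 17 mm out and 14.5 mm higher, the tip as much again. Axes as the unit's. A hung plate slides to the face or stays part-way.
- lever4 (a joint): Toggle lever of iso4, 45 mm long, 22 wide, 11 thick, hinged along y at x 5, y 0, z 242 mm of the unit. 0 = on: leans 0.4 rad up the slope from square to the deck (12 deg off vertical, towards the robot). 0.8 rad = off: leans 0.4 rad down the slope, towards the robot (58 deg off vertical). About 2 N at the tip moves it; it stays where it is left.
- board: Bystander: green circuit board with capacitors on standoffs, 110 x 160 x 72 mm, origin under its centre. Leave alone.
- mug: Bystander: white mug, 80 mm across, 95 mm high, origin under its centre. Leave alone.
- meter: Bystander: hand-held meter lying flat, 170 x 82 x 40 mm, origin under its centre. Leave alone.
There are look-alikes about, which are no part of the job. Leave any brown or grey look-alike of the plate4 alone.

How it is judged:
By the outcome, as a careful person would: the job done as asked, in the order asked, and still so for the second after the job is handed in, with the robot touching nothing.
Of iso1, iso2, iso3, iso4 only 3 to 4 are there at a start; the rules pass over those that are not, and their reading is None.
At some moment in a run one of plate4 may be knocked a few centimetres aside while the robot is not near it.
It also fails if it takes over 210 s, if anything falls off the work surface, if the arm or the gripper's body presses on something with over 40 N, if the wrist force passes 120 N, or if a joint passes its speed limit or range.

## Working session

There is one attempt and no reset: what is moved stays moved. The work goes in short steps, Python scripts to look and compute and a tool call to move; the robot and the scene stay as the last step left them, time stands still between calls to the robot, and variables do not carry over. Pictures are saved under pics/ and viewed, and the job is handed in when it is done.

Besides the shell and the picture viewer there is one more tool, called as a command line: name --pt "numbers of a row" for each row, then --argument value for the rest. move_arm: Moves the arm, as the interface text tells. Its arguments: {"type":"object","properties":{"series":{"type":"array"},"gripper":{"type":"number"}},"required":["series"]}

```bash
ls; mkdir -p pics; python3 - <<'E'
from workcell import arm, vision
import cv2,numpy as np
print(arm.get_obs())
for n in ("scene","top","wrist"):
    m=vision.camera_model(n); print(n,m)
    p,d=vision.read_camera(n); cv2.imwrite(f"pics/{n}0.png",p); np.save(f"pics/{n}0.npy",d)
E
```

```text
pics
{'t': 0.0, 'qpos': array([ 1.41661352e+00,  3.85561876e-01,  6.61364991e-03, -5.03939353e-04,
       -1.19397357e+00, -2.58634298e-01]), 'joint_velocities': array([ 3.82187814e-04,  3.21089114e-04, -6.79111033e-04, -8.55361661e-05,
       -8.07163485e-05, -1.69780568e-04]), 'effort': array([ 9.29027883e-04, -3.90667534e+01,  1.87398595e+01,  4.21961501e+00,
        1.09121029e-02, -1.90389133e-04]), 'ee_pos': array([0.25046524, 0.57196179, 0.22145088]), 'eef_rot': array([ 9.78753642e-01, -2.05036885e-01, -1.78396328e-04,  1.07350912e-03]), 'wrist_force': array([-0.13538071, -0.14398448,  0.12009923]), 'moment': array([ 0.02434361, -0.05517866,  0.02461437]), 'finger_gap': 0.9976215195893346}
scene {'camera_matrix': array([[366.17080608,   0.        , 258.64607416],
       [  0.        , 366.17080608, 182.10671904],
       [  0.        ,   0.        ,   1.        ]]), 'view': array([[-0.57145453,  0.82062326,  0.00414491,  0.29862691],
       [-0.62677543, -0.43971454,  0.64327575,  0.24837516],
       [ 0.52970962,  0.36500491,  0.76562336, -1.54967243],
       [ 0.        ,  0.
[... 202 characters left out ...]
.        ]]), 'view': array([[-0.01043796, -0.99993271,  0.00506206, -0.00151601],
       [ 0.98562275, -0.00943457,  0.16869732, -0.56989905],
       [-0.16863821,  0.00675013,  0.9856549 , -1.18251642],
       [ 0.        ,  0.        ,  0.        ,  1.        ]])}
wrist {'camera_matrix': array([[297.31863964,   0.        , 253.14817282],
       [  0.        , 297.31863964, 195.26708583],
       [  0.        ,   0.        ,   1.        ]]), 'view': array([[-0.40154265, -0.91583727,  0.00236279,  0.62368077],
       [ 0.88847661, -0.3901699 , -0.24161284,  0.03051659],
       [ 0.22219994, -0.09491858,  0.97036985, -0.38930677],
       [ 0.        ,  0.        ,  0.        ,  1.        ]])}
```

View pics/scene0.png

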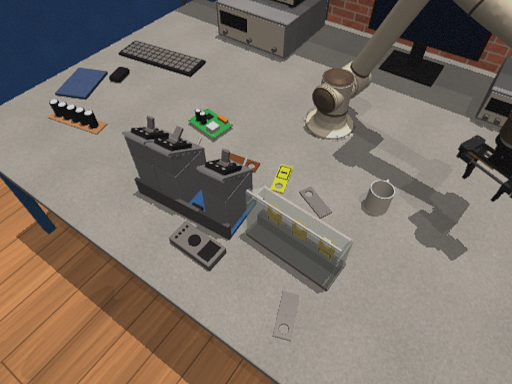

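View pics/top0.png

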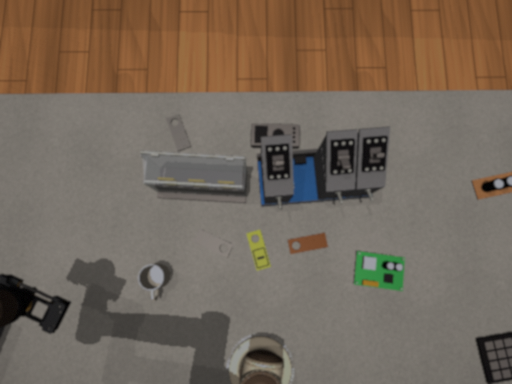

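View pics/wrist0.png

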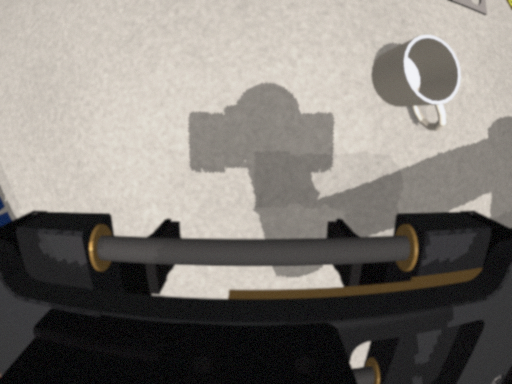

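```bash
cat > h.py <<'E'
import numpy as np,cv2
from workcell import arm,vision
def deproj(m,d,fish=False):
    K=m["camera_matrix"];V=m["view"]
    v,u=np.mgrid[0:384,0:512].astype(float)
    x=(u-K[0,2])/K[0,0];y=(v-K[1,2])/K[1,1]
    if fish:
        r=np.hypot(x,y);s=np.where(r>1e-9,np.tan(np.minimum(r,1.5))/np.maximum(r,1e-9),1);x*=s;y*=s
    P=np.stack([x*d,-y*d,-d],-1)
    return (P-V[:3,3])@V[:3,:3]
def proj(m,P,fish=False):
    K=m["camera_matrix"];V=m["view"]
    c=np.atleast_2d(P)@V[:3,:3].T+V[:3,3]
    x=c[:,0]/-c[:,2];y=-c[:,1]/-c[:,2]
    if fish:
        r=np.hypot(x,y);s=np.where(r>1e-9,np.arctan(r)/np.maximum(r,1e-9),1);x=x*s;y=y*s
    return np.stack([x*K[0,0]+K[0,2],y*K[1,1]+K[1,2]],-1)
E
python3 - <<'E'
from h import *
for n,(r0,r1,c0,c1) in {"top":(100,300,130,400),"scene":(90,300,110,380)}.items():
    p=cv2.imread(f"pics/{n}0.png")
    cv2.imwrite(f"pics/{n}0z.png",cv2.resize(p[r0:r1,c0:c1],None,fx=2.9,fy=2.85,interpolation=cv2.INTER_CUBIC))
m=vision.camera_model("top");W=deproj(m,np.load("pics/top0.npy"))
for n,(u,v) in dict(yel=(258,249),iso1=(278,160),brk=(278,172),lev=(280,200),gap=(308,180),b=(340,150),c=(372,150),lb=(338,195),lc=(369,190),brown=(307,243),mug=(152,275),disp=(195,170),grey=(225,247),tbl=(210,300)).items(): print(n,W[v,u].round(3))
E
```

```text
yel [0.378 0.004 0.005]
iso1 [ 0.62  -0.055  0.264]
brk [ 0.592 -0.056  0.236]
lev [ 0.522 -0.064  0.158]
gap [ 0.612 -0.171  0.015]
b [ 0.646 -0.228  0.27 ]
c [ 0.647 -0.32   0.261]
lb [ 0.536 -0.241  0.159]
lc [ 0.553 -0.341  0.144]
brown [ 0.396 -0.162  0.008]
mug [0.296 0.359 0.001]
disp [0.609 0.189 0.195]
grey [ 0.386  0.116 -0.005]
tbl [0.213 0.164 0.002]
```

View pics/top0z.png

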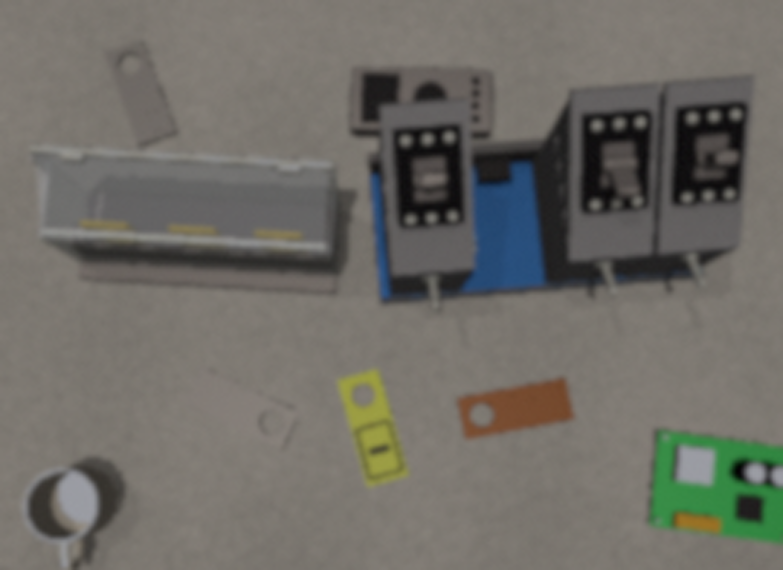

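View pics/scene0z.png

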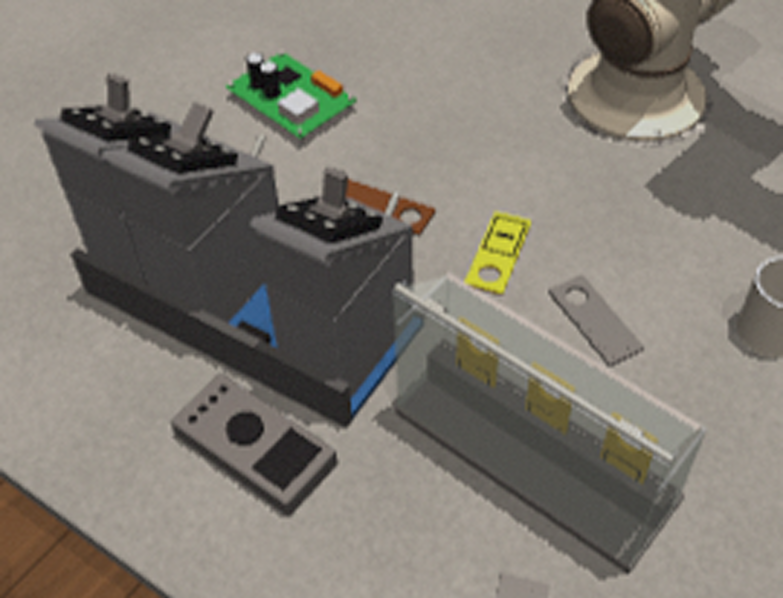

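```bash
cat > fit.py <<'E'
from h import *
from scipy.optimize import minimize
def ray(m):
    K=m["camera_matrix"];V=m["view"]
    v,u=np.mgrid[0:384,0:512].astype(float)
    D=np.stack([(u-K[0,2])/K[0,0],-(v-K[1,2])/K[1,1],-np.ones_like(u)],-1)
    R=V[:3,:3]; return -R.T@V[:3,3], D@R   # origin, dirs (param = depth)
s35,c35=np.sin(np.radians(35)),np.cos(np.radians(35))
def unit(): # halfspaces n.x<=d, local mm->m
    A=[([-1,0,0],.075),([1,0,0],.075),([0,1,0],.043),([0,-1,0],.043),([0,0,-1],0)]
    n=np.array([-s35,0,c35]); A.append((n,n@np.array([-.075,0,.165])))
    B=[(n,n@np.array([-.075,0,.165])+.015),(-n,-(n@np.array([-.075,0,.165]))),([0,1,0],.033),([0,-1,0],.033)]
    t=np.array([c35,0,s35]);o=t@np.array([-.075,0,.165]);B+= [(t,o+.16),(-t,-(o+.06))]
    return [A,B]
def cast(o,D,polys):
    best=np.full(D.shape[:-1],np.inf)
    for P in polys:
        t0=np.zeros(best.shape);t1=np.full(best.shape,np.inf);ok=np.ones(best.shape,bool)
        for n,d in P:
            n=np.asarray(n,float);den=D@n;num=d-o@n
            with np.errstate(divide='ignore',invalid='ignore'): t=num/den
            t0=np.where(den<0,np.maximum(t0,t),t0);t1=np.where(den>0,np.minimum(t1,t),t1)
        best=np.where((t0<t1)&(t0>0),np.minimum(best,t0),best)
    return best
def cost(p,cams,U,ks,zoff,polys,pitch=-.092):
    x,y,a=p;c=0
    R=np.array([[np.cos(a),-np.sin(a),0],[np.sin(a),np.cos(a),0],[0,0,1]])
    for (o,D,d,msk) in cams:
        best=np.full(d.shape,np.inf)
        for k in ks:
            T=np.array([x,y,zoff])+R@np.array([0,pitch*k,0])
            best=np.minimum(best,cast(R.T@(o-T),D@R,polys))
        tb=-o[2]/D[...,2]; best=np.minimum(best,tb)
        e=np.abs(best-d);e[d==0]=0
        c+=np.minimum(e,.04)[msk].mean()
    return c
E
python3 - <<'E'
from fit import *
def cam(n,r):
    m=vision.camera_model(n);o,D=ray(m);d=np.load(f"pics/{n}0.npy")
    msk=np.zeros(d.shape,bool);msk[r[0]:r[1],r[2]:r[3]]=1
    ys=slice(r[0],r[1]),slice(r[2],r[3])
    return o,D[ys],d[ys],msk[ys]
cs=[cam("top",(120,215,245,400)),cam("scene",(120,240,120,262))]
for C in ([cs[0]],[cs[1]],cs):
    b=None
    for a in (-.1,0,.1):
        r=minimize(cost,[.61,-.055,a],args=(C,0,(0,2,3),.015,unit()),method="Nelder-Mead",options=dict(initial_simplex=[[.61,-.055,a],[.63,-.055,a],[.61,-.04,a],[.61,-.055,a+.08]],xatol=1e-4,fatol=1e-6))
        if b is None or r.fun<b.fun:b=r
    print(b.x,b.fun)
# dispenser points
m=vision.camera_model("top");W=deproj(m,np.load("pics/top0.npy"))
for v in range(145,200,6): print(v,[tuple(W[v,u].round(3)) for u in (150,170,195,220,240)])
E
```

```text
[ 0.61013066 -0.05355592  0.07433347] 0.006670789361839439
[ 0.60954735 -0.05780959  0.0743453 ] 0.00921418446983777
[ 0.61000763 -0.05383002  0.0737692 ] 0.017309274073633
145 [(np.float64(0.748), np.float64(0.385), np.float64(-0.002)), (np.float64(0.747), np.float64(0.314), np.float64(-0.002)), (np.float64(0.747), np.float64(0.225), np.float64(-0.004)), (np.float64(0.745), np.float64(0.136), np.float64(-0.001)), (np.float64(0.744), np.float64(0.065), np.float64(-0.0))]
151 [(np.float64(0.659), np.float64(0.314), np.float64(0.23)), (np.float64(0.724), np.float64(0.312), np.float64(0.002)), (np.float64(0.725), np.float64(0.225), np.float64(-0.004)), (np.float64(0.723), np.float64(0.136), np.float64(0.0)), (np.float64(0.722), np.float64(0.065), np.float64(0.001))]
157 [(np.float64(0.645), np.float64(0.317), np.float64(0.216)), (np.float64(0.643), np.float64(0.258), np.float64(0.221)), (np.float64(0.642), np.float64(0.185), np.float64(0.221)), (np.float64(0.64), np.float64(0.111), np.float64(0.228)), (np.float64(0.639), np.float64(0.053), np.float64(0.228))]
163 [(np.float64(0.63), np.
[... 1364 characters left out ...]
), np.float64(0.117), np.float64(0.167)), (np.float64(0.562), np.float64(0.056), np.float64(0.169))]
193 [(np.float64(0.575), np.float64(0.379), np.float64(-0.004)), (np.float64(0.571), np.float64(0.305), np.float64(0.013)), (np.float64(0.568), np.float64(0.216), np.float64(0.028)), (np.float64(0.562), np.float64(0.128), np.float64(0.058)), (np.float64(0.557), np.float64(0.061), np.float64(0.084))]
199 [(np.float64(0.554), np.float64(0.378), np.float64(-0.004)), (np.float64(0.552), np.float64(0.307), np.float64(-0.0)), (np.float64(0.55), np.float64(0.219), np.float64(0.011)), (np.float64(0.549), np.float64(0.133), np.float64(0.011)), (np.float64(0.548), np.float64(0.064), np.float64(0.013))]
```

```bash
python3 - <<'E'
from fit import *
def cam(n,r):
    m=vision.camera_model(n);o,D=ray(m);d=np.load(f"pics/{n}0.npy")
    ys=slice(r[0],r[1]),slice(r[2],r[3])
    return o,D[ys],d[ys],np.ones(d[ys].shape,bool)
n=np.array([-s35,0,c35])
P=[([-1,0,0],.025),([1,0,0],.06),([0,1,0],.153),([0,-1,0],.153),([0,0,-1],0),(n,n@np.array([.054,0,.2235]))]
C=[cam("top",(135,205,135,252))]
b=None
for a in (-.1,0,.1):
    s=[.595,.19,a]
    r=minimize(cost,s,args=(C,0,(0,),0,[P]),method="Nelder-Mead",options=dict(initial_simplex=[s,[.61,.19,a],[.595,.205,a],[.595,.19,a+.08]],xatol=1e-4,fatol=1e-6))
    if b is None or r.fun<b.fun:b=r
print(b.x,b.fun)
# yellow plate
p=cv2.imread("pics/top0.png");hsv=cv2.cvtColor(p,cv2.COLOR_BGR2HSV)
mk=cv2.inRange(hsv,(22,120,80),(38,255,255));print(mk.sum()/255)
mk[:215]=0
m=vision.camera_model("top");
o,D=ray(m)
def onz(u,v,z): 
    K=m["camera_matrix"];d=np.array([(u-K[0,2])/K[0,0],-(v-K[1,2])/K[1,1],-1])@m["view"][:3,:3];return o+d*(z-o[2])/d[2]
cn,_=cv2.findContours(cv2.morphologyEx(mk,cv2.MORPH_CLOSE,np.ones((3,3))),cv2.RETR_EXTERNAL,cv2.CHAIN_APPROX_NONE)
c=max(cn,key=cv2.contourArea);G=np.array([onz(u,v,.006)[:2] for u,v in c[:,0]],np.float32)
print(cv2.minAreaRect(G))
print("hole",onz(254.8,239,.006))
for q in cv2.boxPoints(cv2.minAreaRect(G)): print(q)
# verify overlays
out={}
for n_ in("top","scene"):
    mm=vision.camera_model(n_);im=cv2.imread(f"pics/{n_}0.png");S=3
    im=cv2.resize(im,None,fx=S,fy=S)
    def ln(T,a,pts,col):
        R=np.array([[np.cos(a),-np.sin(a),0],[np.sin(a),np.cos(a),0],[0,0,1]])
        q=(proj(mm,np.array(pts)@R.T+T)+.5)*S
        cv2.polylines(im,[q.astype(int)],False,col,1)
    a=.0738;R=np.array([[np.cos(a),-np.sin(a)],[np.sin(a),np.cos(a)]])
    for k in(0,2,3):
        T=np.r_[np.array([.61,-.054])+R@[0,-.092*k],.015]
        ln(T,a,[[-.075,.043,.165],[-.075,-.043,.165],[.075,-.043,.27],[.075,.043,.27],[-.075,.043,.165]],(0,255,0))
        ln(T,a,[[-.075,0,.13],[-.109,0,.159]],(0,0,255))
    T=np.r_[b.x[:2],0];a=b.x[2]
    ln(T,a,[[-.025,.153,.168],[-.025,-.153,.168],[.06,-.153,.228],[.06,.153,.228],[-.025,.153,.168]],(255,0,255))
    for y in(.094,0,-.094): ln(T,a,[[0,y-.025,.062],[0,y-.025,.142],[0,y+.025,.142],[0,y+.025,.062]],(0,0,255))
    im=im[300:650,400:1200] if n_=="top" else im[300:880,330:1100]
    cv2.imwrite(f"pics/ov_{n_}.png",im)
E
```

```text
[ 0.59182659  0.19757893 -0.06642627] 0.0036308259241421633
447.0
((0.3767971396446228, 0.003841027617454529), (0.12463033199310303, 0.04553253576159477), 15.434463500976562)
hole [0.41170825 0.01467235 0.006     ]
[0.3106704  0.00920193]
[ 0.32278827 -0.0346885 ]
[ 0.44292387 -0.00151988]
[0.430806   0.04237055]
```

View pics/ov_top.png

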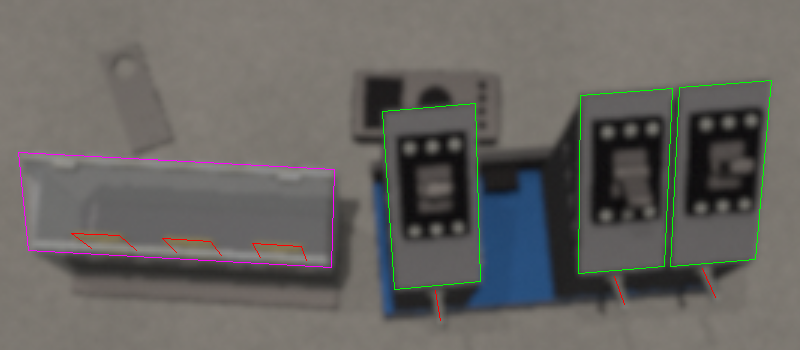

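View pics/ov_scene.png

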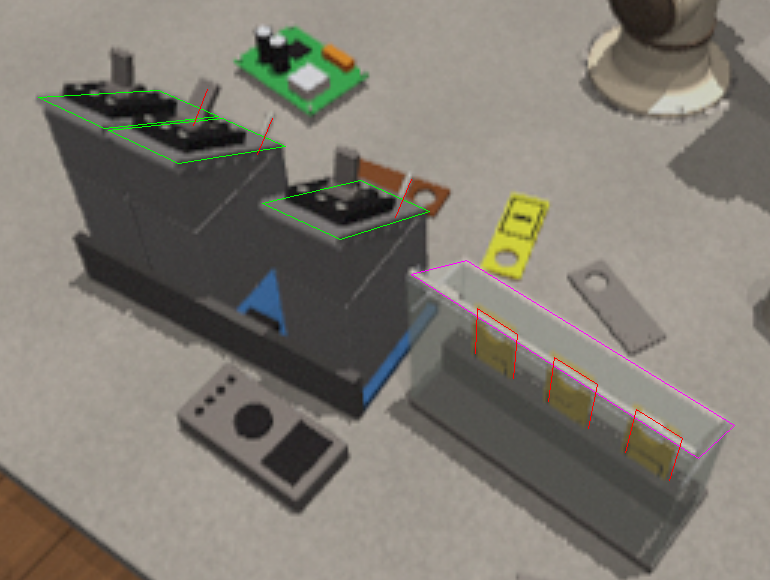

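```bash
cat >> h.py <<'E'
from scipy.spatial.transform import Rotation as Ro
ISO=(np.array([.610,-.054]),.0738)
DSP=(np.array([.5918,.1976]),-.0664)
def w(fr,x,y): # local mm -> world m
    o,a=fr;return o+np.array([[np.cos(a),-np.sin(a)],[np.sin(a),np.cos(a)]])@np.array([x,y])/1000
def pose():
    o=arm.get_obs();X=Ro.from_quat(o["eef_rot"]).as_matrix()
    return o,o["ee_pos"],np.arctan2(X[1,0],X[0,0])
def plan(xy,z,yaw,nmax=40):
    o,p,a=pose()
    X=Ro.from_quat(o["eef_rot"]).as_matrix()
    d=np.r_[xy,z]-p
    # assume spin first then shift, with yaw target
    dx,dy,dz=d*1000
    t=np.array([dx*np.cos(yaw)+dy*np.sin(yaw),dx*np.sin(yaw)-dy*np.cos(yaw),-dz])
    sp=-np.degrees((yaw-a+np.pi)%(2*np.pi)-np.pi)
    print("t %.2f pos"%o["t"],p.round(4),"yaw %.2f tilt %.2f"%(np.degrees(a),np.degrees(np.arccos(-X[2,2]))),"F",o["wrist_force"].round(1),"gap %.3f"%o["finger_gap"])
    print("total tool shift mm",t.round(1),"spin %.2f"%sp,"rows",int(np.ceil(abs(t).max()/nmax)))
E
python3 - <<'E'
from h import *
plan(w(ISO,24,0),.37,ISO[1])
E
```

```text
t 0.15 pos [0.2505 0.5721 0.2217] yaw -23.66 tilt 0.10 F [ 0.2 -0.9  0. ] gap 1.003
total tool shift mm [ 336.3  650.9 -148.3] spin -27.89 rows 17
```

move_arm --pt "0 0 -35 -7" --pt "0 0 -35 -7" --pt "0 0 -35 -7" --pt "0 0 -40 -7" --pt "0 0 0 0" --gripper -1

```text
t: 0.65
ee_pos: [0.2518, 0.5742, 0.3744]
eef_rot: [0.999, 0.039, 0.002, -0.006]
wrist_force: [0.6, 0.3, 1.2]
finger_gap: 0.629
```

move_arm --pt "20 39 0 0" --pt "20 39 0 0" --pt "20 39 0 0" --pt "20 39 0 0" --pt "20 39 0 0" --pt "20 39 0 0" --pt "20 39 0 0" --pt "20 39 0 0" --pt "20 39 0 0" --pt "0 0 0 0"

```text
t: 1.65
ee_pos: [0.4582, 0.2324, 0.3671]
eef_rot: [0.999, 0.035, -0.0, 0.001]
wrist_force: [0.7, 0.1, -0.1]
finger_gap: 0.007
```

```bash
python3 - <<'E'
from h import *
plan(w(ISO,24,0),.37,ISO[1])
p,d=vision.read_camera("scene");cv2.imwrite("pics/s1.png",p[0:300,150:450].repeat(2,0).repeat(2,1))
E
```

```text
t 1.65 pos [0.4582 0.2324 0.3671] yaw 3.98 tilt 0.07 F [ 0.7  0.1 -0.1] gap 0.007
total tool shift mm [154.3 296.8  -2.9] spin -0.25 rows 8
```

View pics/s1.png

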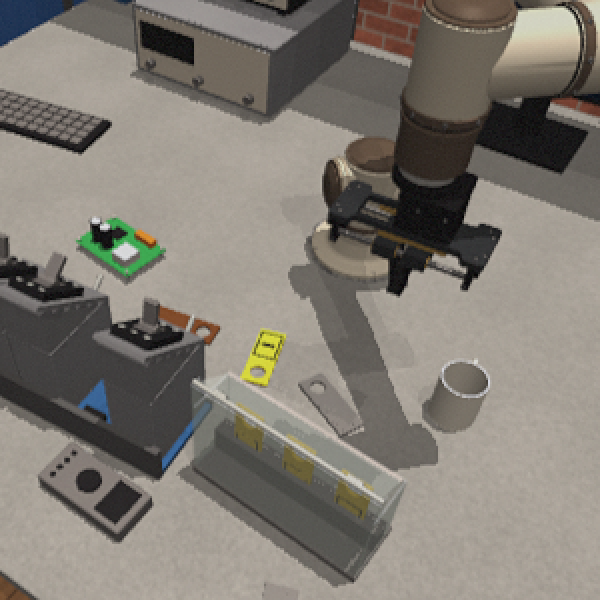

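```bash
python3 - <<'E'
from h import *
o=arm.get_obs();X=Ro.from_quat(o["eef_rot"]).as_matrix()
A=[]
for n in("scene","top"):
    m=vision.camera_model(n);p,d=vision.read_camera(n);W=deproj(m,d)
    L=(W-o["ee_pos"])@X*1000
    ok=(d>0)&(abs(L[...,0])<110)&(abs(L[...,1])<130)&(L[...,2]>-200)&(L[...,2]<5);A.append(L[ok])
    for z0 in range(-150,5,10):
        q=L[ok&(L[...,2]>=z0)&(L[...,2]<z0+10)]
        for yl,yh in((-130,-50),(-50,50),(50,130)):
            s=q[(q[:,1]>yl)&(q[:,1]<=yh)]
            if len(s)>3: print(n,z0,(yl,yh),len(s),s[:,0].min().round(),s[:,0].max().round(),s[:,1].min().round(),s[:,1].max().round())
E
```

```text
scene -150 (-50, 50) 114 -21.0 26.0 -49.0 18.0
scene -140 (-50, 50) 138 -22.0 28.0 -49.0 18.0
scene -130 (-50, 50) 127 -21.0 28.0 -49.0 18.0
scene -120 (-130, -50) 378 -39.0 38.0 -94.0 -50.0
scene -120 (-50, 50) 183 -26.0 27.0 -50.0 50.0
scene -120 (50, 130) 278 -39.0 40.0 51.0 97.0
scene -110 (-130, -50) 65 -28.0 38.0 -94.0 -50.0
scene -110 (-50, 50) 159 -22.0 28.0 -50.0 49.0
scene -110 (50, 130) 81 -22.0 38.0 50.0 95.0
scene -100 (-130, -50) 21 33.0 38.0 -92.0 -78.0
scene -100 (-50, 50) 218 -25.0 38.0 -47.0 50.0
scene -100 (50, 130) 21 -26.0 40.0 51.0 92.0
scene -90 (-130, -50) 57 26.0 37.0 -85.0 -51.0
scene -90 (-50, 50) 162 -29.0 39.0 -49.0 50.0
scene -90 (50, 130) 85 -31.0 39.0 51.0 87.0
scene -80 (-130, -50) 14 15.0 38.0 -86.0 -78.0
scene -80 (-50, 50) 52 -2.0 39.0 -32.0 33.0
scene -80 (50, 130) 17 -0.0 38.0 80.0 88.0
scene -70 (-50, 50) 4 -13.0 12.0 6.0 7.0
scene -60 (-50, 50) 14 -9.0 13.0 -6.0 15.0
scene -50 (-50, 50) 36 -0.0 13.0 -13.0 15.0
scene -40 (-50, 50) 31 7.0 12.0 -11.0 14.0
scene -30 (-50, 50) 28 4.0 12.0 -9.0 11.0
scene -20 (-50, 50) 25 -9.0 11.0 -8.0 10.0
scene -10 (-50, 50) 24 -10.0 11.0 -8.0 10.0
top -130 (-50, 50) 9 -25.0 -18.0 8.0 14.0
top -120 (-130, -50) 4 -37.0 -33.0 -76.0 -72.0
top -120 (-50, 50) 132 -26.0 25.0 3.0 49.0
top -120 (50, 130) 467 -37.0 37.0 51.0 92.0
top -110 (-130, -50) 7 -37.0 -33.0 -75.0 -70.0
top -110 (-50, 50) 51 -26.0 23.0 -2.0 50.0
top -110 (50, 130) 64 -37.0 37.0 51.0 92.0
top -100 (-50, 50) 265 -38.0 37.0 -37.0 31.0
top -90 (-130, -50) 24 -37.0 -29.0 -83.0 -51.0
top -90 (-50, 50) 118 -38.0 36.0 -50.0 50.0
top -90 (50, 130) 19 -38.0 32.0 51.0 82.0
top -80 (-50, 50) 18 -38.0 22.0 -11.0 31.0
```

move_arm --pt "19 37 0 0" --pt "19 37 0 0" --pt "19 37 0 0" --pt "19 37 0 0" --pt "19 37 0 0" --pt "19 37 0 0" --pt "20 37 0 0" --pt "20 37 0 0" --pt "0 0 0 0" --pt "0 0 0 0"

```text
t: 2.8
ee_pos: [0.6331, -0.0466, 0.3662]
eef_rot: [0.999, 0.038, -0.001, -0.0]
wrist_force: [1.4, -0.6, -0.3]
finger_gap: 0.006
```

```bash
python3 - <<'E'
from h import *
plan(w(ISO,24,0),.285,ISO[1])
p,d=vision.read_camera("wrist");cv2.imwrite("pics/w1.png",p)
E
```

```text
t 2.80 pos [ 0.6331 -0.0466  0.3662] yaw 4.35 tilt 0.12 F [ 1.4 -0.6 -0.3] gap 0.006
total tool shift mm [ 0.4  5.7 81.2] spin 0.13 rows 3
```

View pics/w1.png

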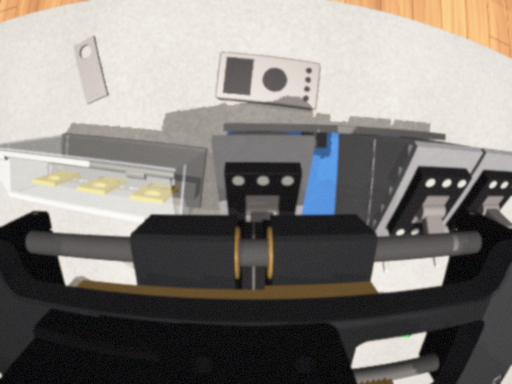

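```bash
python3 - <<'E'
from h import *
m=vision.camera_model("wrist");o,p,a=pose()
print(proj(m,p,True))
for x,z in((-4,286),(0,286),(5,242),(-33,266)): print(proj(m,np.r_[w(ISO,x,0),(z+15)/1000],True))
for pt in ((-75,-43,165),(75,-43,270),(75,43,270)): print(pt,proj(m,np.r_[w(ISO,*pt[:2]),(pt[2]+15)/1000],True))
for y in (94,0,-94): print(proj(m,np.r_[w(DSP,0,y),.142],True))
E
```

```text
[[253.40529915 235.60379323]]
[[260.91696543 236.60785799]]
[[260.9737272  232.09801557]]
[[259.88260294 210.60907994]]
[[260.00335833 257.5048334 ]]
(-75, -43, 165) [[291.14474181 252.18815301]]
(75, -43, 270) [[313.12331356 139.34241793]]
(75, 43, 270) [[208.96921773 138.66747561]]
[[ 41.84229831 181.17624933]]
[[ 88.18092298 188.84517549]]
[[144.62066805 197.72335471]]
```

```bash
python3 - <<'E'
from h import *
m=vision.camera_model("wrist");im=cv2.imread("pics/w1.png")
S=4;im=cv2.resize(im,None,fx=S,fy=S,interpolation=cv2.INTER_CUBIC)
def ln(fr,pts,col,dz=0):
    q=np.array([np.r_[w(fr,x,y),(z+dz)/1000] for x,y,z in pts])
    q=np.concatenate([np.linspace(q[i],q[i+1],10) for i in range(len(q)-1)])
    cv2.polylines(im,[((proj(m,q,True)+.5)*S).astype(int)],False,col,1)
for y in(94,0,-94): ln(DSP,[(0,y-25,62),(0,y-25,142),(0,y+25,142),(0,y+25,62)],(0,0,255))
ln(DSP,[(-25,153,168),(-25,-153,168),(60,-153,228),(60,153,228),(-25,153,168)],(255,0,255))
for k in(0,2,3): ln(ISO,[(-75,43-92*k,165),(-75,-43-92*k,165),(75,-43-92*k,270),(75,43-92*k,270),(-75,43-92*k,165)],(0,255,0),15)
cv2.imwrite("pics/w1z.png",im[480:920,0:800]);cv2.imwrite("pics/w1y.png",im[480:1000,800:1600])
E
```

```text
(no output)
```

View pics/w1z.png

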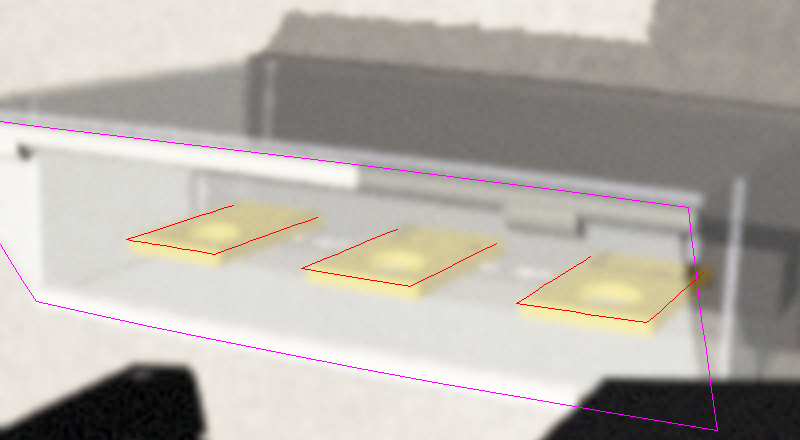

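View pics/w1y.png

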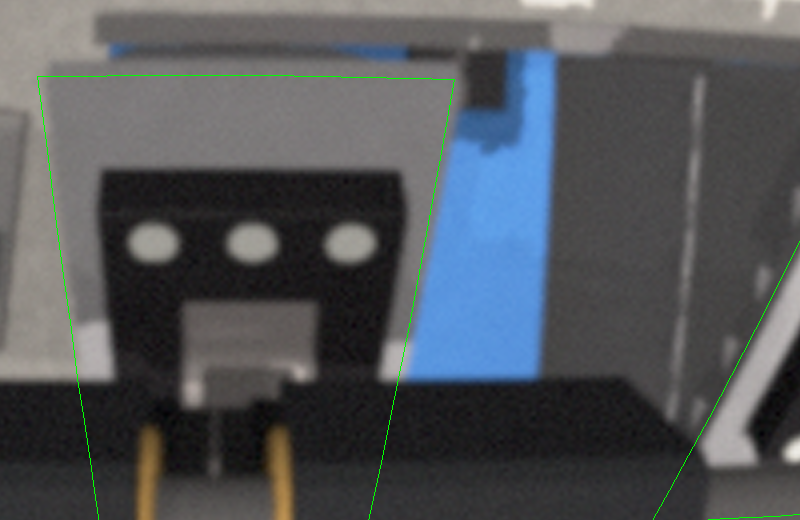

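move_arm --pt "3 7 20 0" --pt "0 0 25 0" --pt "0 0 25 0" --pt "0 0 11 0" --pt "0 0 0 0" --pt "0 0 0 0"

```text
t: 3.45
ee_pos: [0.6368, -0.0533, 0.2881]
eef_rot: [0.999, 0.039, 0.001, 0.0]
wrist_force: [-0.9, 0.5, 0.7]
finger_gap: 0.007
```

```bash
python3 - <<'E'
from h import *
plan(w(ISO,-10,0),.2775,ISO[1])
p,d=vision.read_camera("scene");cv2.imwrite("pics/s2.png",cv2.resize(p[80:240,100:300],None,fx=4,fy=3.7,interpolation=cv2.INTER_CUBIC))
E
```

```text
t 3.45 pos [ 0.6368 -0.0533  0.2881] yaw 4.43 tilt 0.13 F [-0.9  0.5  0.7] gap 0.007
total tool shift mm [-36.8  -1.3  10.6] spin 0.21 rows 1
```

View pics/s2.png

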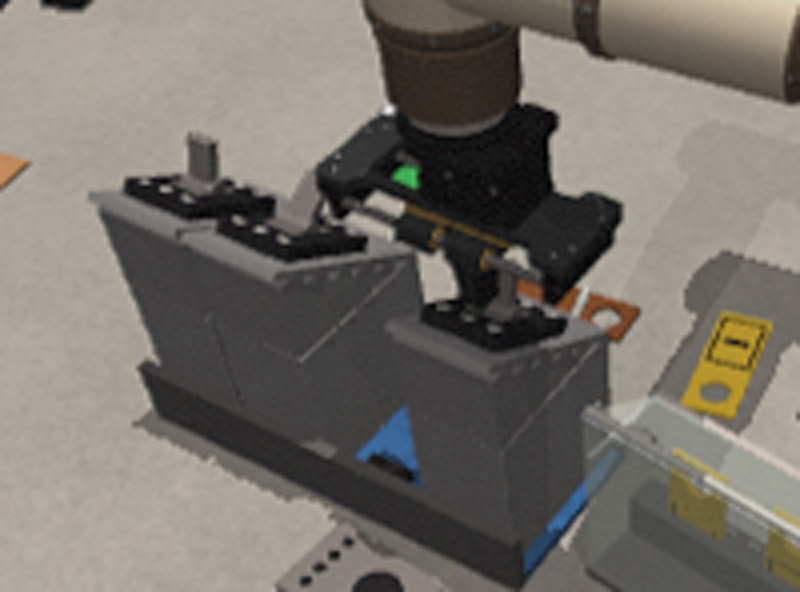

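move_arm --pt "-5 0 3 0" --pt "-5 0 2 0" --pt "-5 0 2 0" --pt "-5 0 1 0" --pt "-5 0 1 0" --pt "-5 0 1 0" --pt "-5 0 0 0" --pt "-3 0 0 0" --pt "0 0 0 0" --pt "0 0 0 0"

```text
t: 4.5
ee_pos: [0.6009, -0.0568, 0.2785]
eef_rot: [0.999, 0.038, 0.004, 0.0]
wrist_force: [8.0, 0.3, 2.7]
finger_gap: 0.004
```

```bash
python3 - <<'E'
from h import *
plan(w(ISO,-10,0),.2775,ISO[1])
p,d=vision.read_camera("scene");cv2.imwrite("pics/s3.png",cv2.resize(p[80:240,100:300],None,fx=4,fy=3.7,interpolation=cv2.INTER_CUBIC))
E
```

```text
t 4.50 pos [ 0.6009 -0.0568  0.2785] yaw 4.38 tilt 0.47 F [8.  0.3 2.7] gap 0.004
total tool shift mm [-0.8 -2.2  1. ] spin 0.15 rows 1
```

View pics/s3.png

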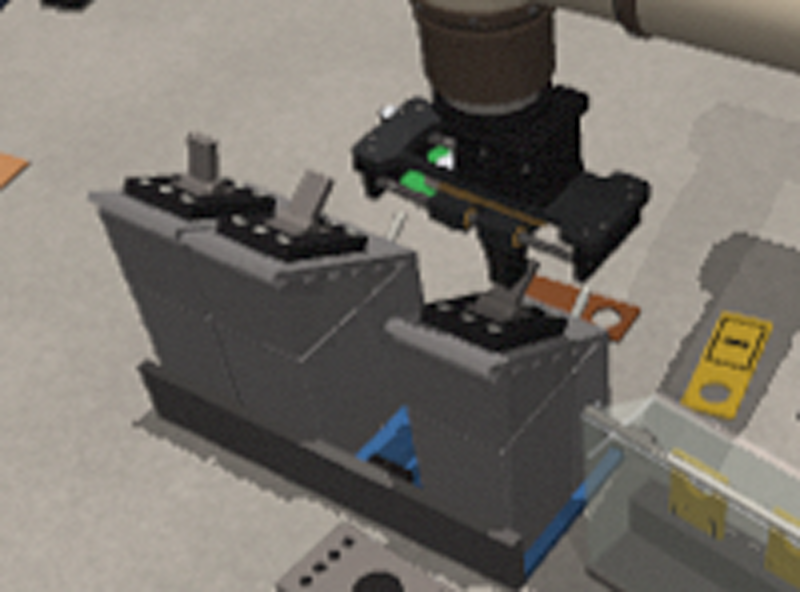

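move_arm --pt "4 0 -20 0" --pt "0 0 -35 0" --pt "0 0 -35 0" --pt "10 35 0 0" --pt "10 35 0 0" --pt "14 35 0 0" --pt "0 35 0 0" --pt "0 35 0 0" --pt "0 35 0 0" --pt "0 35 0 0"

```text
t: 5.55
ee_pos: [0.6532, -0.2994, 0.3652]
eef_rot: [0.999, 0.038, -0.003, -0.001]
wrist_force: [0.6, -0.1, 0.1]
finger_gap: 0.005
```

move_arm --pt "0 29 0 0" --pt "0 0 0 0" --pt "0 0 0 0"

```text
t: 5.85
ee_pos: [0.6559, -0.3276, 0.3647]
eef_rot: [0.999, 0.037, -0.002, -0.001]
wrist_force: [0.2, -0.0, -0.8]
finger_gap: 0.004
```

```bash
python3 - <<'E'
from h import *
plan(w(ISO,26,-276),.285,ISO[1])
m=vision.camera_model("wrist")
im,d=vision.read_camera("wrist")
S=4;im=cv2.resize(im,None,fx=S,fy=S,interpolation=cv2.INTER_CUBIC)
def ln(fr,pts,col,dz=0):
    q=np.array([np.r_[w(fr,x,y),(z+dz)/1000] for x,y,z in pts])
    q=np.concatenate([np.linspace(q[i],q[i+1],10) for i in range(len(q)-1)])
    cv2.polylines(im,[((proj(m,q,True)+.5)*S).astype(int)],False,col,1)
for k in(0,2,3): ln(ISO,[(-75,43-92*k,165),(-75,-43-92*k,165),(75,-43-92*k,270),(75,43-92*k,270),(-75,43-92*k,165)],(0,255,0),15)
cv2.imwrite("pics/w2.png",im[480:1000,700:1500])
p,d=vision.read_camera("scene");cv2.imwrite("pics/s4.png",cv2.resize(p[80:240,100:300],None,fx=4,fy=3.7,interpolation=cv2.INTER_CUBIC))
E
```

```text
t 5.85 pos [ 0.6559 -0.3276  0.3647] yaw 4.27 tilt 0.29 F [ 0.2 -0.  -0.8] gap 0.004
total tool shift mm [ 0.4 -0.3 79.7] spin 0.04 rows 2
```

View pics/w2.png

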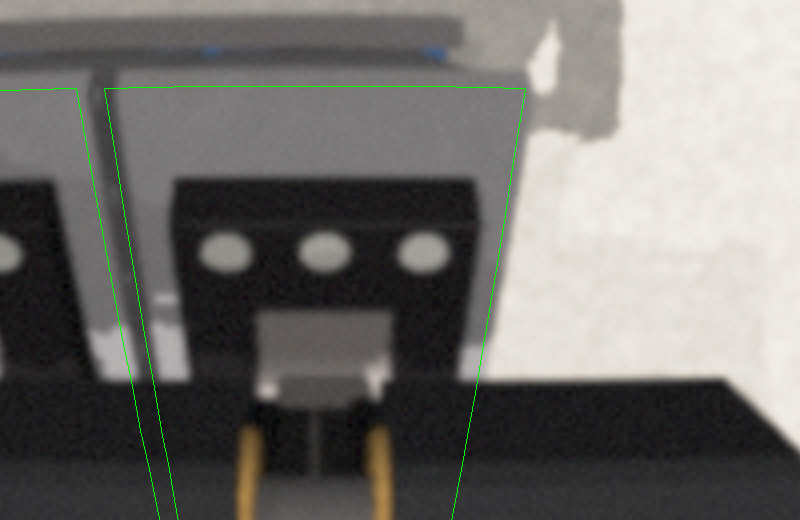

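View pics/s4.png

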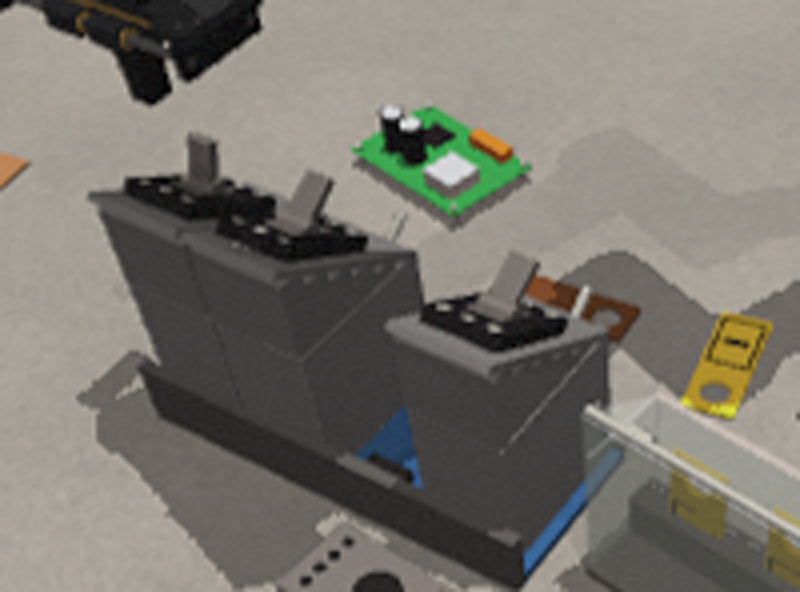

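move_arm --pt "2 1 20 0" --pt "0 0 25 0" --pt "0 0 25 0" --pt "0 0 8 0" --pt "0 0 0 0" --pt "-5 0 3 0" --pt "-5 0 2 0" --pt "-5 0 2 0" --pt "-5 0 1 0" --pt "-5 0 1 0"

```text
t: 6.95
ee_pos: [0.635, -0.3301, 0.2808]
eef_rot: [0.999, 0.038, 0.002, 0.001]
wrist_force: [2.1, 0.0, 0.4]
finger_gap: 0.006
```

move_arm --pt "-5 0 1 0" --pt "-5 0 0 0" --pt "-2 0 0 0" --pt "-1 0 0 0" --pt "0 0 0 0"

```text
t: 7.45
ee_pos: [0.6214, -0.3311, 0.2789]
eef_rot: [0.999, 0.038, 0.0, 0.0]
wrist_force: [2.7, 0.7, 1.0]
finger_gap: 0.0
```

```bash
python3 - <<'E'
from h import *
plan(w(ISO,-10,-276),.2775,ISO[1])
E
```

```text
t 7.45 pos [ 0.6214 -0.3311  0.2789] yaw 4.35 tilt 0.04 F [2.7 0.7 1. ] gap 0.000
total tool shift mm [-0.9 -1.2  1.4] spin 0.12 rows 1
```

Not yet at the hard stop (2.7 N); push a bit further.

move_arm --pt "-2 0 0 0" --pt "-1 0 0 0" --pt "-1 0 0 0" --pt "0 0 0 0" --pt "0 0 0 0"

```text
t: 7.95
ee_pos: [0.6195, -0.3313, 0.2797]
eef_rot: [0.999, 0.038, 0.003, 0.001]
wrist_force: [6.4, 0.5, 2.4]
finger_gap: 0.007
```

move_arm --pt "4 0 -25 0" --pt "0 0 -35 0" --pt "0 0 -30 0" --pt "-30 -25 0 -5.5" --pt "-30 -25 0 -5.5" --pt "-30 -30 0 0" --pt "-30 -30 0 0" --pt "-30 -30 0 0" --pt "-30 -30 0 0" --pt "0 0 0 0" --gripper 1

```text
t: 8.95
ee_pos: [0.4027, -0.2036, 0.3694]
eef_rot: [0.991, 0.134, -0.001, -0.0]
wrist_force: [1.2, -0.8, 1.6]
finger_gap: 0.836
```

```bash
python3 - <<'E'
from h import *
plan([.382,.005],.15,np.radians(15.4))
p,d=vision.read_camera("scene");cv2.imwrite("pics/s5.png",cv2.resize(p[80:240,100:300],None,fx=4,fy=3.7,interpolation=cv2.INTER_CUBIC))
p,d=vision.read_camera("top");cv2.imwrite("pics/t5.png",cv2.resize(p[120:280,130:400],None,fx=2.9,fy=2.9,interpolation=cv2.INTER_CUBIC))
E
```

```text
t 8.95 pos [ 0.4027 -0.2036  0.3694] yaw 15.41 tilt 0.11 F [ 1.2 -0.8  1.6] gap 0.836
total tool shift mm [  35.5 -206.6  219.4] spin 0.01 rows 6
```

View pics/s5.png

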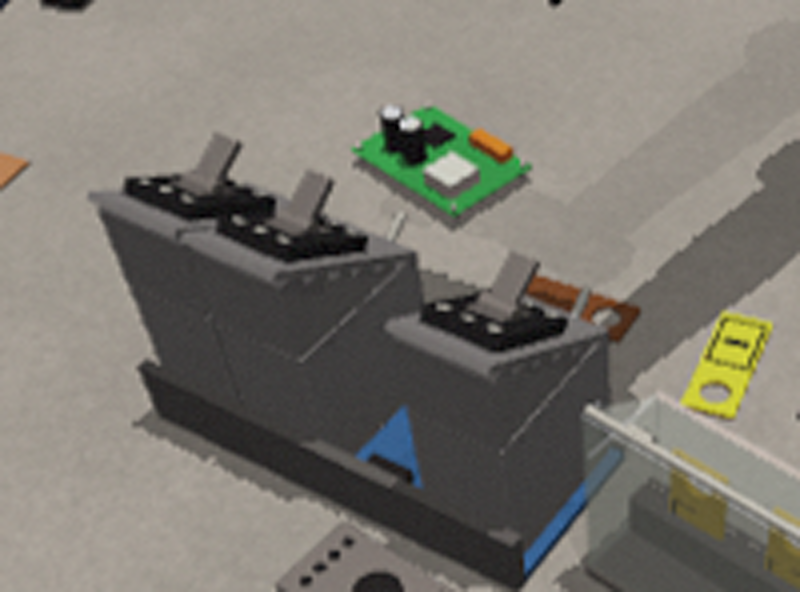

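View pics/t5.png

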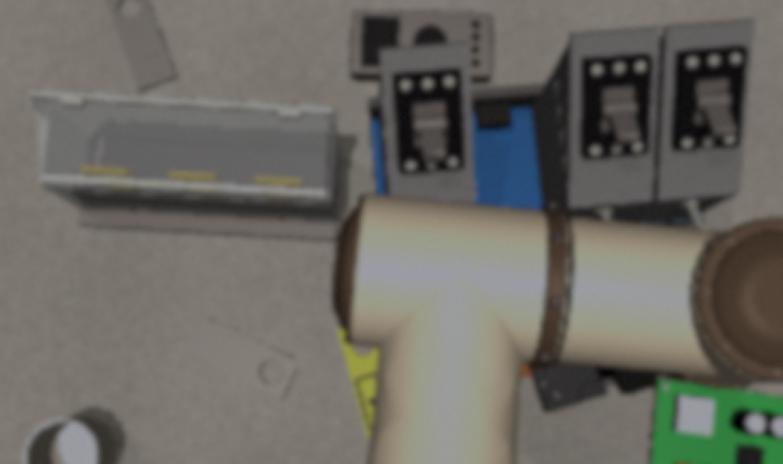

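move_arm --pt "5 -35 25 0" --pt "5 -35 25 0" --pt "5 -35 25 0" --pt "5 -35 25 0" --pt "5 -35 25 0" --pt "10 -32 25 0" --pt "0 0 25 0" --pt "0 0 25 0" --pt "0 0 0 0" --pt "0 0 0 0"

```text
t: 10.05
ee_pos: [0.3878, 0.0038, 0.1685]
eef_rot: [0.991, 0.133, -0.001, 0.001]
wrist_force: [0.2, 0.4, 0.4]
finger_gap: 1.0
```

```bash
cat > look.py <<'E'
from h import *
def plate4(name,z=.006):
    m=vision.camera_model(name);p,d=vision.read_camera(name)
    cv2.imwrite("pics/p4_%s_%d.png"%(name,round(arm.get_obs()["t"]*100)),p)
    hsv=cv2.cvtColor(p,cv2.COLOR_BGR2HSV);mk=cv2.inRange(hsv,(22,120,80),(38,255,255))
    return m,p,mk
E
python3 - <<'E'
from look import *
plan([.382,.005],.15,np.radians(15.4))
m,p,mk=plate4("wrist");cv2.imwrite("pics/w5.png",p)
m,p,mk=plate4("scene")
o=-m["view"][:3,:3].T@m["view"][:3,3]
mk[:,:255]=0
E
```

```text
t 10.05 pos [0.3878 0.0038 0.1685] yaw 15.34 tilt 0.13 F [0.2 0.4 0.4] gap 1.000
total tool shift mm [-5.3 -2.7 18.5] spin -0.06 rows 1
```

View pics/w5.png

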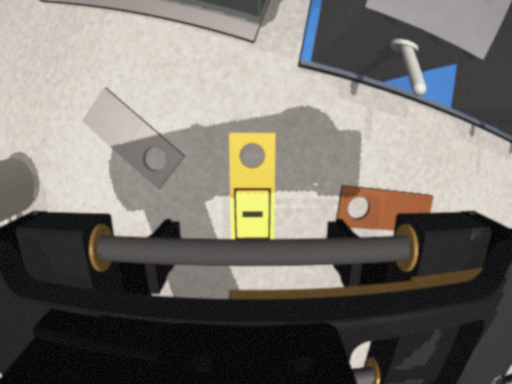

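```bash
cat >> h.py <<'E'
def onz(m,u,v,z,fish=False):
    K=m["camera_matrix"];V=m["view"];x=(u-K[0,2])/K[0,0];y=(v-K[1,2])/K[1,1]
    if fish:
        r=np.hypot(x,y);s=np.tan(r)/r;x*=s;y*=s
    o=-V[:3,:3].T@V[:3,3];d=np.array([x,-y,-1])@V[:3,:3]
    return o+d*(z-o[2])/d[2]
E
python3 - <<'E'
from h import *
m=vision.camera_model("wrist")
p=cv2.imread("pics/w5.png")[120:245,215:290];cv2.imwrite("pics/w5z.png",cv2.resize(p,None,fx=4.5,fy=4.5,interpolation=cv2.INTER_CUBIC))
H=onz(m,252,154.8,.006,True)[:2]
a=onz(m,229.5,132.5,.006,True);b=onz(m,275,132.5,.006,True);c=onz(m,234,236,.006,True);e=onz(m,272.5,236,.006,True)
print(H,a,b,c,e);f=(a+b)/2;g=(c+e)/2;ang=np.degrees(np.arctan2(*(f-g)[1::-1]));print(ang,f)
u=np.array([np.cos(np.radians(ang)),np.sin(np.radians(ang))])
plan(H-.035*u,.002,np.radians(ang))
E
```

```text
[0.41661086 0.01334222] [0.43396869 0.04351973 0.006     ] [ 0.44704371 -0.00433347  0.006     ] [0.31914693 0.00874049 0.006     ] [ 0.33111176 -0.03499867  0.006     ]
15.833952972850895 [0.4405062  0.01959313 0.006     ]
t 10.15 pos [0.3884 0.004  0.1696] yaw 15.32 tilt 0.09 F [-0.5 -0.3  0.8] gap 1.001
total tool shift mm [ -5.3  -1.3 167.6] spin -0.51 rows 5
```

View pics/w5z.png

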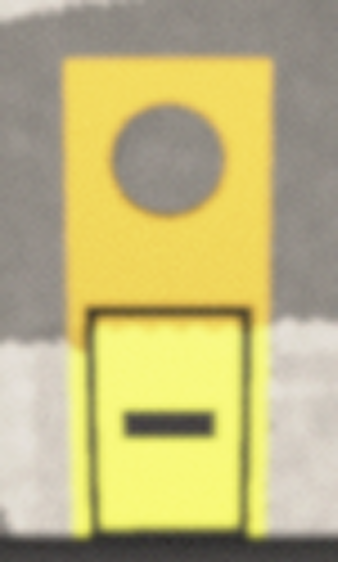

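move_arm --pt "-5 -1 30 -0.5" --pt "0 0 30 0" --pt "0 0 30 0" --pt "0 0 30 0" --pt "0 0 25 0" --pt "0 0 15 0" --pt "0 0 0 0" --pt "0 0 0 0"

```text
t: 10.95
ee_pos: [0.3833, 0.0039, 0.0093]
eef_rot: [0.99, 0.138, 0.001, -0.0]
wrist_force: [-0.1, 0.0, -0.9]
finger_gap: 0.995
```

```bash
python3 - <<'E'
from h import *
u=np.array([np.cos(np.radians(15.8)),np.sin(np.radians(15.8))])
plan(np.array([.4166,.0133])-.035*u,.003,np.radians(15.8))
E
```

```text
t 10.95 pos [0.3833 0.0039 0.0093] yaw 15.85 tilt 0.10 F [-0.1  0.  -0.9] gap 0.995
total tool shift mm [-0.4  0.   6.3] spin 0.05 rows 1
```

move_arm --pt "0 0 3 0" --pt "0 0 3 0" --pt "0 0 0 0"

```text
t: 11.25
ee_pos: [0.3822, 0.0037, 0.0029]
eef_rot: [0.99, 0.138, 0.0, -0.0]
wrist_force: [-0.4, 0.6, 0.7]
finger_gap: 1.001
```

move_arm --pt "0 0 0 0" --pt "0 0 0 0" --pt "0 0 0 0" --pt "0 0 0 0" --pt "0 0 0 0" --pt "0 0 0 0" --pt "0 0 0 0" --pt "0 0 0 0" --gripper -1

```text
t: 12.05
ee_pos: [0.382, 0.0036, 0.0026]
eef_rot: [0.99, 0.138, -0.0, 0.0]
wrist_force: [0.4, 0.2, 0.8]
finger_gap: 0.566
```

move_arm --pt "0 0 -5 0" --pt "0 0 -10 0" --pt "0 0 -20 0" --pt "0 0 -30 0" --pt "0 0 -30 0" --pt "0 0 -30 0" --pt "0 0 -30 6" --pt "0 0 -30 5.5" --pt "0 0 -20 0" --pt "0 0 0 0"

```text
t: 13.05
ee_pos: [0.3835, 0.0041, 0.2104]
eef_rot: [0.999, 0.038, 0.003, -0.001]
wrist_force: [0.2, 0.1, -1.2]
finger_gap: 0.565
```

```bash
python3 - <<'E'
from h import *
plan(w(ISO,-109-35-3,0),.21,ISO[1])
p,d=vision.read_camera("wrist");cv2.imwrite("pics/w6.png",p)
p,d=vision.read_camera("scene");cv2.imwrite("pics/s6.png",cv2.resize(p[80:240,130:330],None,fx=4,fy=3.7,interpolation=cv2.INTER_CUBIC))
E
```

```text
t 13.05 pos [0.3835 0.0041 0.2104] yaw 4.37 tilt 0.41 F [ 0.2  0.1 -1.2] gap 0.565
total tool shift mm [74.6 74.7  0.4] spin 0.14 rows 2
```

View pics/w6.png

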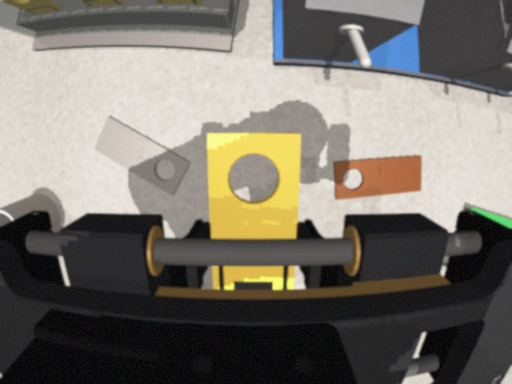

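View pics/s6.png

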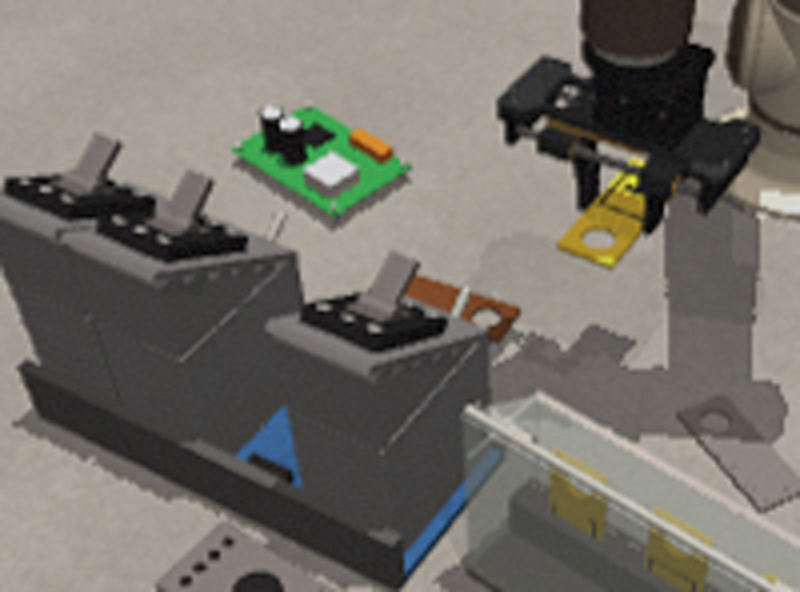

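```bash
python3 - <<'E'
from h import *
m=vision.camera_model("wrist");o,p,a=pose();X=Ro.from_quat(o["eef_rot"]).as_matrix()
H=onz(m,254,178,p[2]+.0035,True);print("hole tool",(H-p)@X*1000)
for pt in((-109,159),(-92,144.5),(-75,130)): print(pt,proj(m,np.r_[w(ISO,pt[0],0),(pt[1]+15)/1000],True))
print(w(ISO,-109,0))
T=onz(m,365,62,.174,True);print("tip",T)
cv2.imwrite("pics/w6z.png",cv2.resize(cv2.imread("pics/w6.png")[0:100,250:450],None,fx=4,fy=4,interpolation=cv2.INTER_CUBIC))
E
```

```text
hole tool [34.8638357   0.2942332  -3.51335916]
(-109, 159) [[362.84872652  54.55317868]]
(-92, 144.5) [[355.32868932  36.8755515 ]]
(-75, 130) [[348.57542543  21.84955895]]
[ 0.5012967 -0.0620369]
tip [ 0.4962074  -0.06389305  0.174     ]
```

View pics/w6z.png

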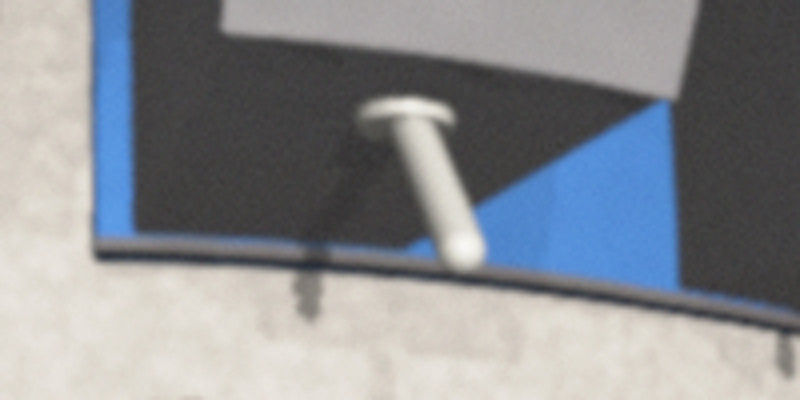

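move_arm --pt "9 19 3 0" --pt "9 19 3 0" --pt "9 19 3 0" --pt "9 19 3 0" --pt "0 0 0 0" --pt "0 0 0 0" --pt "0 0 0 0"

```text
t: 13.85
ee_pos: [0.4229, -0.0691, 0.1949]
eef_rot: [0.999, 0.038, -0.001, 0.0]
wrist_force: [0.3, 0.1, -0.9]
finger_gap: 0.567
```

```bash
python3 - <<'E'
from h import *
plan(w(ISO,-109-35,0),.195,ISO[1])
m=vision.camera_model("wrist");o,p,a=pose();X=Ro.from_quat(o["eef_rot"]).as_matrix()
im,d=vision.read_camera("wrist");cv2.imwrite("pics/w7.png",cv2.resize(im[40:240,170:340],None,fx=3.5,fy=3,interpolation=cv2.INTER_CUBIC))
for pt in((-109,159),(-92,144.5),(-75,130)): print(pt,proj(m,np.r_[w(ISO,pt[0],0),(pt[1]+15)/1000],True))
np.savez("pics/w7.npz",V=m["view"],K=m["camera_matrix"],p=p,X=X)
E
```

```text
t 13.85 pos [ 0.4229 -0.0691  0.1949] yaw 4.37 tilt 0.10 F [ 0.3  0.1 -0.9] gap 0.567
total tool shift mm [43.7 -1.3 -0.1] spin 0.14 rows 2
(-109, 159) [[251.57502692  99.82454187]]
(-92, 144.5) [[251.74512242  76.17684729]]
(-75, 130) [[251.89627132  56.21588281]]
```

View pics/w7.png

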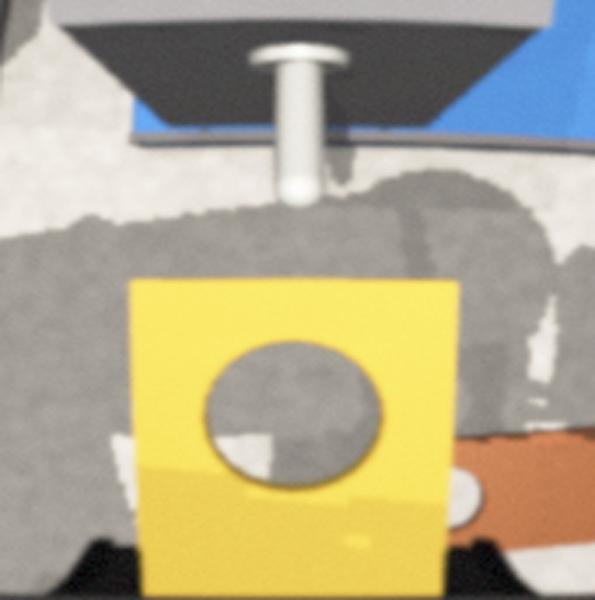

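```bash
python3 - <<'E'
from h import *
z=np.load("pics/w7.npz");m=dict(view=z["V"],camera_matrix=z["K"]);p=z["p"];X=z["X"]
for u,v,zz in((255.1,102.7,.174),(255.5,58,.145),(254,178.3,p[2]+.0035)):
    q=onz(m,u,v,zz,True);print(q.round(4),((q-p)@X*1000).round(1))
print(w(ISO,-109,0),w(ISO,-75,0))
E
```

```text
[ 0.4997 -0.0643  0.174 ] [77.   1.  20.7]
[ 0.5341 -0.0622  0.145 ] [111.5   1.5  49.7]
[ 0.4575 -0.0668  0.1984] [34.7  0.3 -3.6]
[ 0.5012967 -0.0620369] [ 0.53520415 -0.05952998]
```

move_arm --pt "20 1 0 0" --pt "20 0 0 0" --pt "0 0 6 0" --pt "0 0 6 0" --pt "0 0 5 0" --pt "0 0 0 0" --pt "0 0 0 0"

```text
t: 14.6
ee_pos: [0.4632, -0.0674, 0.1786]
eef_rot: [0.999, 0.038, -0.0, 0.0]
wrist_force: [-0.0, -0.1, -0.5]
finger_gap: 0.569
```

```bash
sed -i 's/^ISO=.*/ISO=(np.array([.6086,-.0565]),.0738)/' h.py; python3 - <<'E'
from h import *
plan(w(ISO,-102.5-34.7,0),.167,ISO[1])
im,d=vision.read_camera("wrist");cv2.imwrite("pics/w8.png",cv2.resize(im[40:240,170:340],None,fx=3.5,fy=3,interpolation=cv2.INTER_CUBIC))
E
```

```text
t 14.60 pos [ 0.4632 -0.0674  0.1786] yaw 4.36 tilt 0.01 F [-0.  -0.1 -0.5] gap 0.569
total tool shift mm [ 8.7 -0.2 11.6] spin 0.13 rows 1
```

View pics/w8.png

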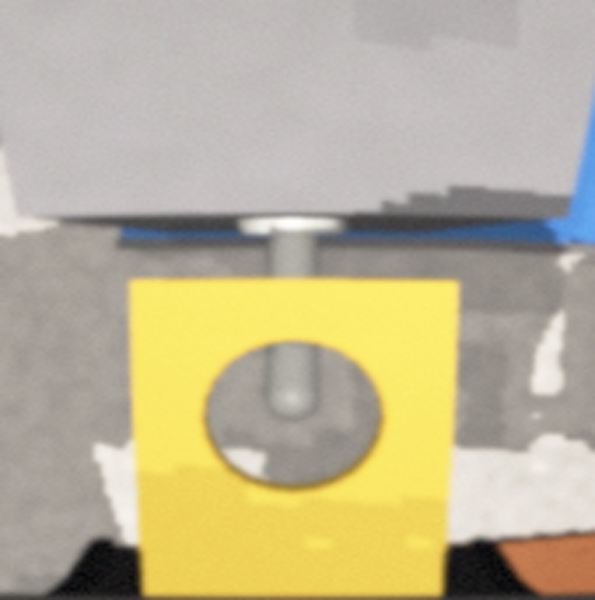

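move_arm --pt "2 0 3 0" --pt "2 0 3 0" --pt "2 0 3 0" --pt "2 0 3 0" --pt "0 0 0 0" --pt "0 0 0 0"

```text
t: 15.25
ee_pos: [0.4716, -0.0668, 0.1664]
eef_rot: [0.999, 0.038, -0.0, 0.0]
wrist_force: [0.5, 1.2, -0.9]
finger_gap: 0.565
```

```bash
python3 - <<'E'
from h import *
plan(w(ISO,-102.5-34.7,0),.167,ISO[1])
im,d=vision.read_camera("wrist");cv2.imwrite("pics/w9.png",cv2.resize(im[40:240,170:340],None,fx=3.5,fy=3,interpolation=cv2.INTER_CUBIC))
E
```

```text
t 15.25 pos [ 0.4716 -0.0668  0.1664] yaw 4.34 tilt 0.03 F [ 0.5  1.2 -0.9] gap 0.565
total tool shift mm [ 0.2 -0.2 -0.6] spin 0.12 rows 1
```

View pics/w9.png

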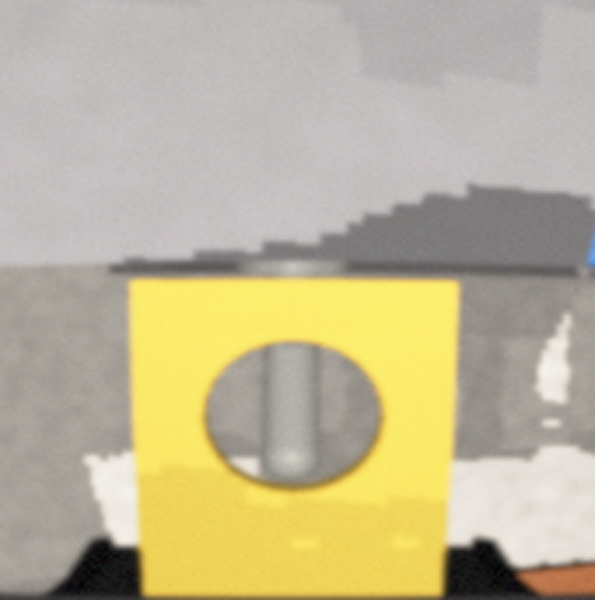

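move_arm --pt "0 0 1 0" --pt "0 0 1 0" --pt "0 0 1 0" --pt "0 0 0 0"

```text
t: 15.7
ee_pos: [0.472, -0.0668, 0.1638]
eef_rot: [0.999, 0.038, 0.001, 0.0]
wrist_force: [0.6, 0.1, 0.6]
finger_gap: 0.565
```

move_arm --pt "0 0 1 0" --pt "0 0 1 0" --pt "0 0 0 0"

```text
t: 16.0
ee_pos: [0.4723, -0.0668, 0.162]
eef_rot: [0.999, 0.038, 0.001, 0.0]
wrist_force: [0.4, 0.6, 2.6]
finger_gap: 0.562
```

Far rim rests lightly on the peg. Release.

move_arm --pt "0 0 0 0" --pt "0 0 0 0" --pt "0 0 0 0" --pt "0 0 0 0" --pt "0 0 0 0" --pt "0 0 0 0" --pt "0 0 0 0" --pt "0 0 0 0" --gripper 1

```text
t: 16.8
ee_pos: [0.4716, -0.0668, 0.1615]
eef_rot: [0.999, 0.038, -0.0, -0.0]
wrist_force: [-0.5, 0.2, 0.4]
finger_gap: 0.997
```

```bash
python3 - <<'E'
from h import *
plan(w(ISO,-102.5-34.7,0),.167,ISO[1])
im,d=vision.read_camera("wrist");cv2.imwrite("pics/w10.png",cv2.resize(im[40:240,170:340],None,fx=3.5,fy=3,interpolation=cv2.INTER_CUBIC))
E
```

```text
t 16.80 pos [ 0.4716 -0.0668  0.1615] yaw 4.35 tilt 0.00 F [-0.5  0.2  0.4] gap 0.997
total tool shift mm [ 0.2 -0.2 -5.5] spin 0.12 rows 1
```

View pics/w10.png

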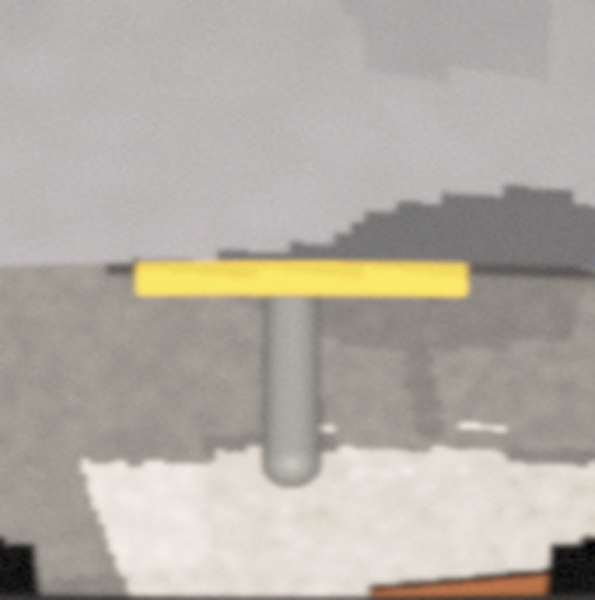

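move_arm --pt "-25 0 -10 0" --pt "-10 0 -30 0" --pt "0 0 -40 0" --pt "0 0 -40 0" --pt "0 0 -20 8.2" --pt "15 -40 0 0" --pt "15 -40 0 0" --pt "15 -40 0 0" --pt "15 -40 0 0" --pt "15 -40 0 0" --gripper 0.6

```text
t: 17.85
ee_pos: [0.5254, 0.1267, 0.3017]
eef_rot: [0.999, -0.034, 0.0, -0.0]
wrist_force: [1.0, -0.1, 0.3]
finger_gap: 0.803
```

move_arm --pt "10 -30 0 0" --pt "0 -30 0 0" --pt "0 0 0 0" --pt "0 0 0 0"

```text
t: 18.25
ee_pos: [0.5388, 0.1846, 0.3011]
eef_rot: [0.999, -0.033, -0.0, 0.0]
wrist_force: [0.2, -0.2, -0.1]
finger_gap: 0.801
```

```bash
cat > ovd.py <<'E'
from h import *
import sys
def ov(fn,crop,S=4):
    m=vision.camera_model("wrist")
    im,d=vision.read_camera("wrist");np.save(fn[:-4]+".npy",im)
    np.savez(fn[:-4]+".npz",view=m["view"],camera_matrix=m["camera_matrix"])
    im=cv2.resize(im,None,fx=S,fy=S,interpolation=cv2.INTER_CUBIC)
    def ln(fr,pts,col,dz=0):
        q=np.array([np.r_[w(fr,x,y),(z+dz)/1000] for x,y,z in pts])
        q=np.concatenate([np.linspace(q[i],q[i+1],10) for i in range(len(q)-1)])
        cv2.polylines(im,[((proj(m,q,True)+.5)*S).astype(int)],False,col,1)
    for y in(94,0,-94): ln(DSP,[(-3,y-25,62),(-3,y-25,142),(-3,y+25,142),(-3,y+25,62)],(0,0,255))
    ln(DSP,[(-25,153,168),(-25,-153,168),(60,-153,228),(60,153,228),(-25,153,168)],(255,0,255))
    for k in(0,2,3): ln(ISO,[(-75,43-92*k,165),(-75,-43-92*k,165),(75,-43-92*k,270),(75,43-92*k,270),(-75,43-92*k,165)],(0,255,0),15)
    for k in(0,2,3): ln(ISO,[(-75,-92*k,130),(-109,-92*k,159)],(0,0,255),15)
    r0,r1,c0,c1=crop;cv2.imwrite(fn,im[r0*S:r1*S,c0*S:c1*S])
E
python3 - <<'E'
from ovd import *
plan(w(DSP,-6,0),.25,DSP[1])
ov("pics/w11.png",(60,240,100,400),2.6)
p,d=vision.read_camera("scene");cv2.imwrite("pics/s11.png",cv2.resize(p[80:300,100:370],None,fx=2.9,fy=2.7,interpolation=cv2.INTER_CUBIC))
E
```

```text
t 18.25 pos [0.5388 0.1846 0.3011] yaw -3.79 tilt 0.07 F [ 0.2 -0.2 -0.1] gap 0.801
total tool shift mm [ 46.  -16.5  51.1] spin 0.02 rows 2Traceback (most recent call last):
  File "<stdin>", line 3, in <module>
  File "ovd.py", line 16, in ov
    r0,r1,c0,c1=crop;cv2.imwrite(fn,im[r0*S:r1*S,c0*S:c1*S])
                                    ~~^^^^^^^^^^^^^^^^^^^^^
TypeError: slice indices must be integers or None or have an __index__ method
```

```bash
sed -i 's/im\[r0\*S:r1\*S,c0\*S:c1\*S\]/im[int(r0*S):int(r1*S),int(c0*S):int(c1*S)]/' ovd.py
python3 - <<'E'
from ovd import *
ov("pics/w11.png",(60,240,100,400),2.6)
p,d=vision.read_camera("scene");cv2.imwrite("pics/s11.png",cv2.resize(p[80:300,100:370],None,fx=2.9,fy=2.7,interpolation=cv2.INTER_CUBIC))
E
```

```text
(no output)
```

View pics/w11.png

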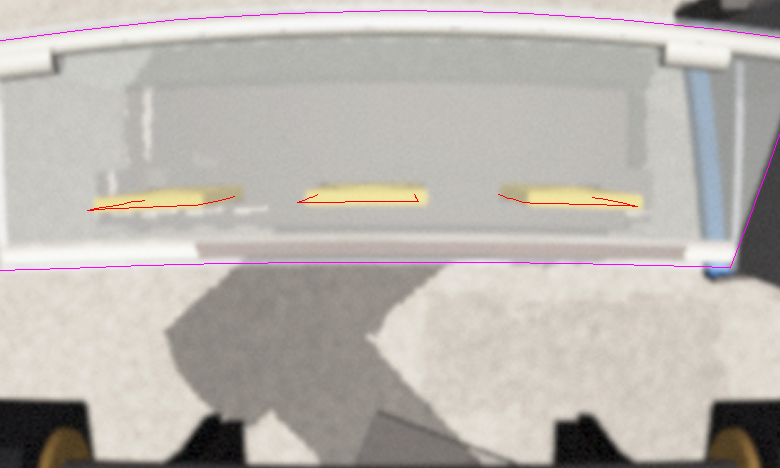

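View pics/s11.png

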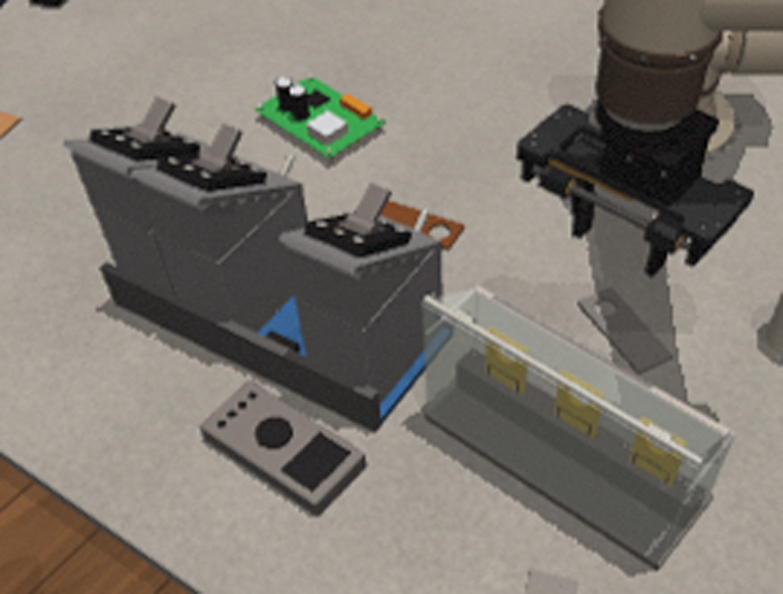

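```bash
python3 - <<'E'
from h import *
z=np.load("pics/w11.npz");m=dict(z);V=m["view"];print("cam",-V[:3,:3].T@V[:3,3])
im=np.load("pics/w11.npy")
cv2.imwrite("pics/w11z.png",cv2.resize(im[120:150,130:350],None,fx=3.6,fy=7,interpolation=cv2.INTER_CUBIC))
for y in (94,0,-94):
    for x,zz in((-3,142),(3,142)): print(y,x,proj(m,[np.r_[w(DSP,x,y-25),zz/1000],np.r_[w(DSP,x,y+25),zz/1000]],True).round(1).tolist())
E
```

```text
cam [0.60339511 0.17969954 0.46346068]
94 -3 [[174.8, 138.5], [133.3, 140.3]]
94 3 [[174.6, 133.1], [133.1, 135.1]]
0 -3 [[260.3, 137.1], [214.0, 137.4]]
0 3 [[260.3, 131.5], [214.0, 131.9]]
-94 -3 [[344.7, 138.8], [300.8, 137.5]]
-94 3 [[344.9, 133.5], [300.9, 132.0]]
```

View pics/w11z.png

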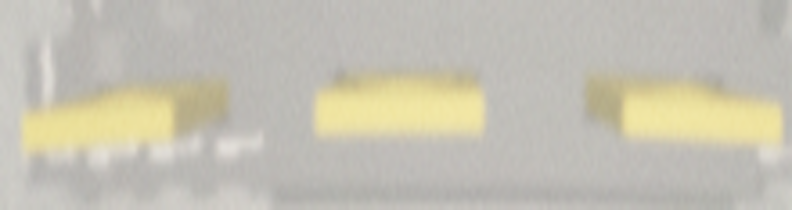

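```bash
sed -i 's/^DSP=.*/DSP=(np.array([.5900,.1941]),-.0664)/' h.py; python3 - <<'E'
from h import *
plan(w(DSP,-5,0),.22,DSP[1])
E
```

```text
t 18.40 pos [0.5388 0.1833 0.3018] yaw -3.90 tilt 0.01 F [ 0.2 -0.7 -0.2] gap 0.801
total tool shift mm [ 45.3 -14.2  81.8] spin -0.10 rows 3
```

move_arm --pt "15 -5 20 0" --pt "15 -5 20 0" --pt "15 -4 20 0" --pt "0 0 20 0" --pt "0 0 0 0" --pt "0 0 0 0"

```text
t: 19.0
ee_pos: [0.585, 0.1943, 0.2223]
eef_rot: [0.999, -0.034, 0.0, 0.0]
wrist_force: [-0.2, -0.3, 0.4]
finger_gap: 0.804
```

```bash
python3 - <<'E'
from ovd import *
plan(w(DSP,-5,0),.12,DSP[1])
ov("pics/w12.png",(100,260,130,380),3.2)
E
```

```text
t 19.00 pos [0.585  0.1943 0.2223] yaw -3.90 tilt 0.04 F [-0.2 -0.3  0.4] gap 0.804
total tool shift mm [-0.000e+00 -1.000e-01  1.023e+02] spin -0.09 rows 3
```

View pics/w12.png

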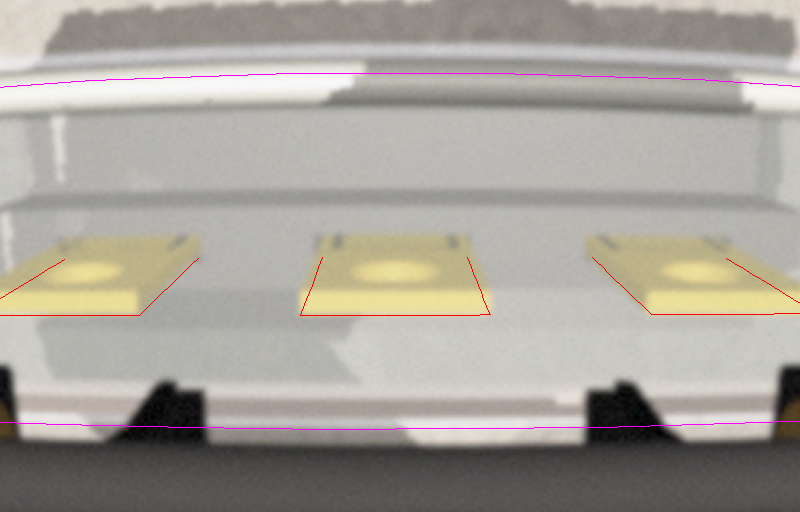

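move_arm --pt "0 0 15 0" --pt "0 0 15 0" --pt "0 0 12 0" --pt "0 0 12 0" --pt "0 0 10 0" --pt "0 0 10 0" --pt "0 0 10 0" --pt "0 0 0 0" --pt "0 0 0 0"

```text
t: 19.95
ee_pos: [0.5827, 0.1947, 0.1356]
eef_rot: [0.999, -0.034, -0.003, 0.001]
wrist_force: [-4.1, 1.1, -2.8]
finger_gap: 0.797
```

```bash
python3 - <<'E'
from ovd import *
plan(w(DSP,-5,0),.12,DSP[1])
ov("pics/w13.png",(100,260,130,380),3.2)
E
```

```text
t 19.95 pos [0.5827 0.1947 0.1356] yaw -3.89 tilt 0.33 F [-4.1  1.1 -2.8] gap 0.797
total tool shift mm [ 2.3  0.2 15.6] spin -0.09 rows 1
```

View pics/w13.png

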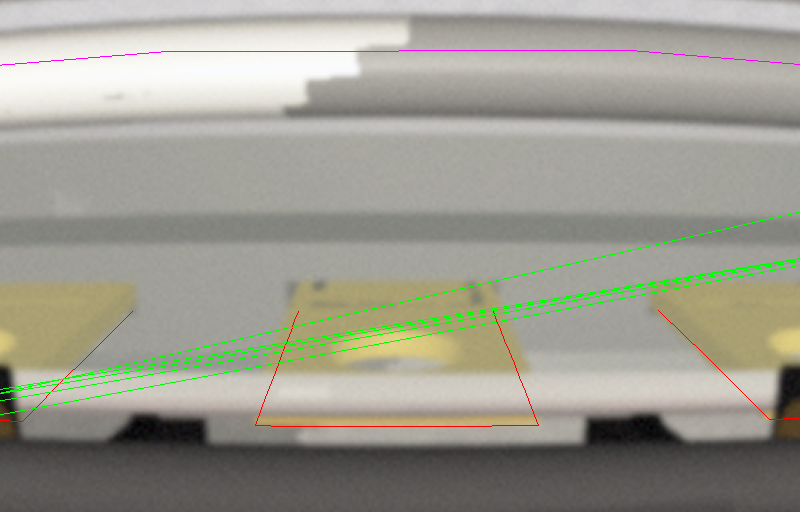

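move_arm --pt "1 0 5 0" --pt "1 0 5 0" --pt "0 0 5 0" --pt "0 0 0 0" --pt "0 0 0 0"

```text
t: 20.5
ee_pos: [0.5867, 0.1952, 0.1224]
eef_rot: [0.999, -0.034, -0.0, -0.0]
wrist_force: [-1.8, 1.3, -0.8]
finger_gap: 0.798
```

move_arm --pt "0 0 0 0" --pt "0 0 0 0" --pt "0 0 0 0" --pt "0 0 0 0" --pt "0 0 0 0" --pt "0 0 0 0" --gripper -1

```text
t: 21.1
ee_pos: [0.5868, 0.195, 0.1226]
eef_rot: [0.999, -0.034, -0.0, 0.0]
wrist_force: [-2.3, -0.3, -0.8]
finger_gap: 0.571
```

move_arm --pt "0 0 -8 0" --pt "0 0 -12 0" --pt "0 0 -15 0" --pt "0 0 -20 0" --pt "0 0 -20 0" --pt "0 0 -20 0" --pt "0 0 -20 0" --pt "0 0 -20 0" --pt "0 0 -20 0" --pt "0 0 -20 0"

```text
t: 22.1
ee_pos: [0.5878, 0.1951, 0.3004]
eef_rot: [0.999, -0.034, 0.002, -0.001]
wrist_force: [-0.1, 0.8, -0.5]
finger_gap: 0.567
```

move_arm --pt "0 0 -20 0" --pt "0 0 -20 0" --pt "0 0 -20 0" --pt "0 0 -10 0" --pt "0 0 0 0" --pt "0 0 0 0"

```text
t: 22.7
ee_pos: [0.5868, 0.1951, 0.3674]
eef_rot: [0.999, -0.034, 0.0, -0.0]
wrist_force: [-0.1, 0.6, -1.6]
finger_gap: 0.572
```

```bash
python3 - <<'E'
from ovd import *
plan(w(ISO,-150,-184),.35,ISO[1])
im,d=vision.read_camera("wrist");cv2.imwrite("pics/w14.png",im)
p,d=vision.read_camera("scene");cv2.imwrite("pics/s14.png",cv2.resize(p[50:300,100:370],None,fx=2.9,fy=2.4,interpolation=cv2.INTER_CUBIC))
E
```

```text
t 22.70 pos [0.5868 0.1951 0.3674] yaw -3.86 tilt 0.02 F [-0.1  0.6 -1.6] gap 0.572
total tool shift mm [-146.8  436.5   17.4] spin -8.09 rows 11
```

View pics/w14.png

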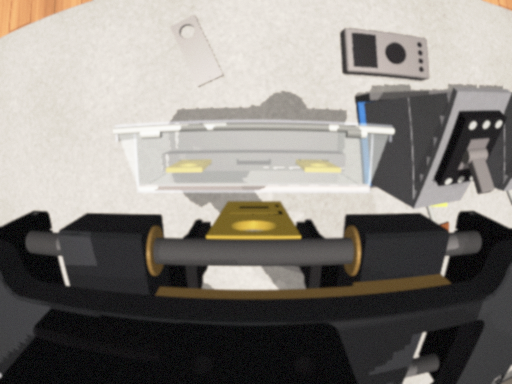

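View pics/s14.png

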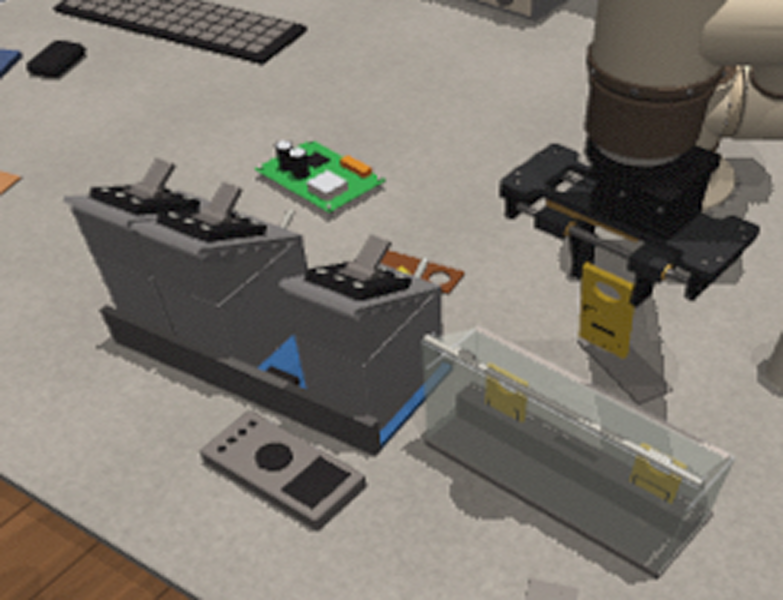

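move_arm --pt "-20 0 0 -8.1" --pt "-35 0 0 0" --pt "-35 0 0 0" --pt "-35 10 0 0" --pt "-22 35 0 0" --pt "0 40 0 0" --pt "0 40 0 0" --pt "0 40 0 0" --pt "0 40 0 0" --pt "0 40 0 0"

```text
t: 23.8
ee_pos: [0.4579, -0.0589, 0.3669]
eef_rot: [0.999, 0.037, -0.0, 0.0]
wrist_force: [1.9, 0.7, -0.5]
finger_gap: 0.568
```

move_arm --pt "0 40 0 0" --pt "0 40 0 0" --pt "0 40 10 0" --pt "0 40 20 0" --pt "0 32 30 0" --pt "0 0 40 0" --pt "0 0 40 0" --pt "0 0 30 0" --pt "0 0 0 0" --pt "0 0 0 0"

```text
t: 24.8
ee_pos: [0.4728, -0.2491, 0.1978]
eef_rot: [0.999, 0.037, -0.0, 0.0]
wrist_force: [0.2, 0.2, 0.1]
finger_gap: 0.568
```

```bash
python3 - <<'E'
from ovd import *
plan(w(ISO,-150,-184),.195,ISO[1])
ov("pics/w15.png",(20,240,140,370),2.6)
E
```

```text
t 24.80 pos [ 0.4728 -0.2491  0.1978] yaw 4.28 tilt 0.07 F [0.2 0.2 0.1] gap 0.568
total tool shift mm [-0.4  1.9  2.8] spin 0.05 rows 1
```

View pics/w15.png

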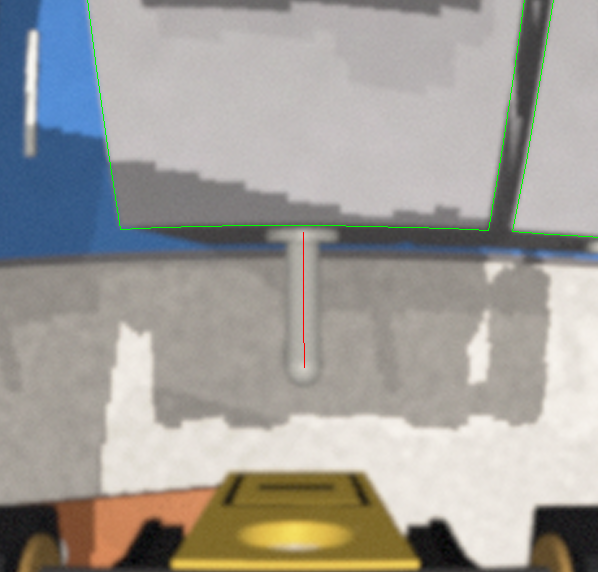

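```bash
python3 - <<'E'
from h import *
m=dict(np.load("pics/w15.npz"));o,p,a=pose();X=Ro.from_quat(o["eef_rot"]).as_matrix()
im=np.load("pics/w15.npy");cv2.imwrite("pics/w15z.png",cv2.resize(im[190:245,190:320],None,fx=6,fy=8,interpolation=cv2.INTER_CUBIC))
for v in(234,236,238,240): print(v,((onz(m,253,v,p[2]+.0196,True)-p)@X*1000).round(1))
print(((onz(m,140+295/2.6,20+535/2.6,p[2]-.0054,True)-p)@X*1000).round(1))
E
```

```text
234 [  8.4  -0.4 -19.6]
236 [  7.3  -0.4 -19.6]
238 [  6.2  -0.4 -19.6]
240 [  5.1  -0.4 -19.6]
[ 3.8 -0.2  5.4]
```

View pics/w15z.png

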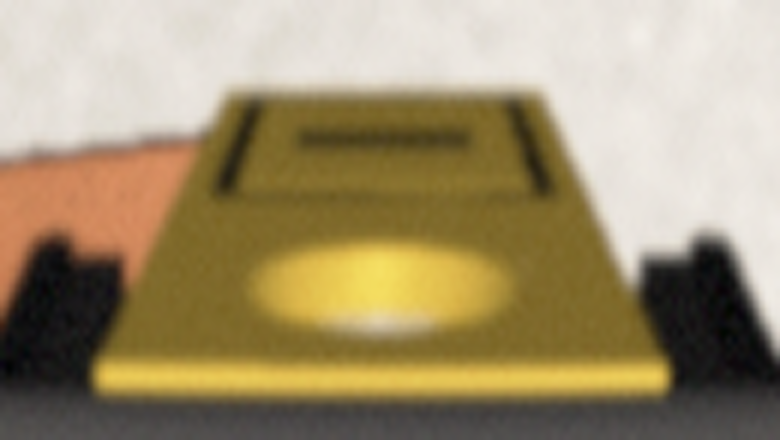

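move_arm --pt "9 2 1 0" --pt "9 0 1.4 0" --pt "4 0 3.4 0" --pt "4 0 3.4 0" --pt "4 0 3.4 0" --pt "0 0 0 0" --pt "0 0 0 0"

```text
t: 25.55
ee_pos: [0.5025, -0.2485, 0.1847]
eef_rot: [0.999, 0.037, -0.0, -0.0]
wrist_force: [-0.3, -0.6, 0.3]
finger_gap: 0.57
```

```bash
python3 - <<'E'
from ovd import *
plan(w(ISO,-96,-184),.1632,ISO[1])
ov("pics/w16.png",(60,250,160,350),3)
E
```

```text
t 25.55 pos [ 0.5025 -0.2485  0.1847] yaw 4.25 tilt 0.04 F [-0.3 -0.6  0.3] gap 0.570
total tool shift mm [23.9  0.3 21.5] spin 0.03 rows 1
```

View pics/w16.png

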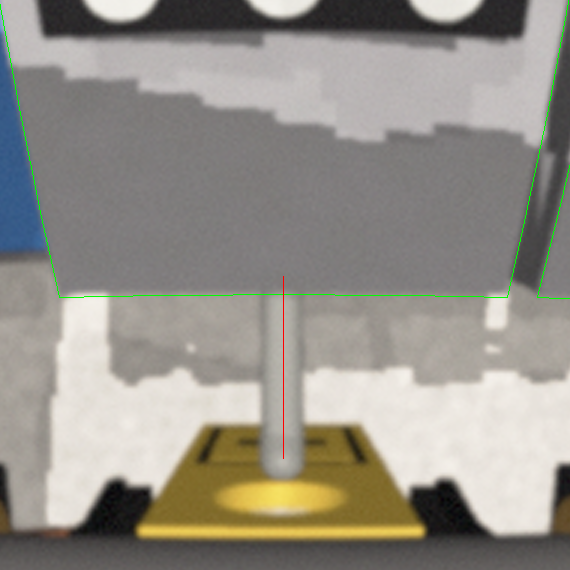

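move_arm --pt "4 0 3.4 0" --pt "4 0 3.4 0" --pt "4 0 3.4 0" --pt "0 0 0 0" --pt "0 0 0 0"

```text
t: 26.1
ee_pos: [0.5146, -0.2477, 0.1745]
eef_rot: [0.999, 0.037, -0.0, -0.0]
wrist_force: [0.9, -0.0, -1.2]
finger_gap: 0.568
```

```bash
python3 - <<'E'
from ovd import *
plan(w(ISO,-96,-184),.1632,ISO[1])
ov("pics/w17.png",(60,250,160,350),3)
E
```

```text
t 26.10 pos [ 0.5146 -0.2477  0.1745] yaw 4.25 tilt 0.03 F [ 0.9 -0.  -1.2] gap 0.568
total tool shift mm [11.8  0.3 11.3] spin 0.02 rows 1
```

View pics/w17.png

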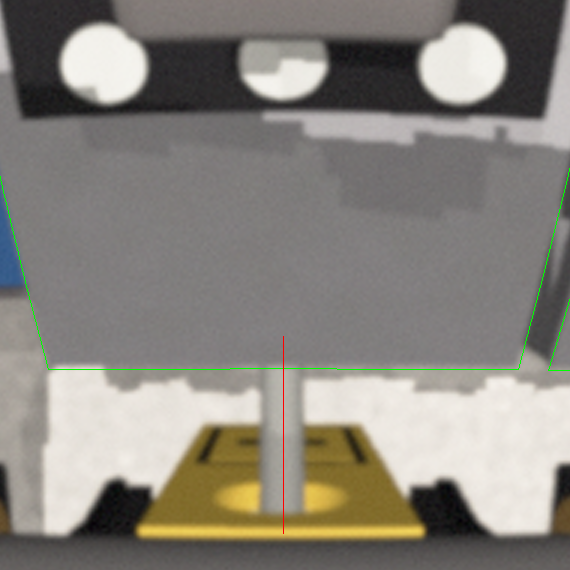

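Peg enters the hole. Continue.

move_arm --pt "4 0 3.4 0" --pt "4 0 3.4 0" --pt "4 0 3.4 0" --pt "0 0 0 0" --pt "0 0 2 0" --pt "0 0 2 0" --pt "0 0 0 0" --pt "0 0 0 0"

```text
t: 26.95
ee_pos: [0.5265, -0.2468, 0.1606]
eef_rot: [0.999, 0.037, 0.0, 0.0]
wrist_force: [-0.4, 0.3, -0.8]
finger_gap: 0.57
```

```bash
python3 - <<'E'
from ovd import *
plan(w(ISO,-96,-184),.1592,ISO[1])
ov("pics/w18.png",(60,250,160,350),3)
p,d=vision.read_camera("scene");cv2.imwrite("pics/s18.png",cv2.resize(p[80:240,130:330],None,fx=4,fy=3.7,interpolation=cv2.INTER_CUBIC))
E
```

```text
t 26.95 pos [ 0.5265 -0.2468  0.1606] yaw 4.25 tilt 0.00 F [-0.4  0.3 -0.8] gap 0.570
total tool shift mm [-0.1  0.3  1.4] spin 0.02 rows 1
```

View pics/w18.png

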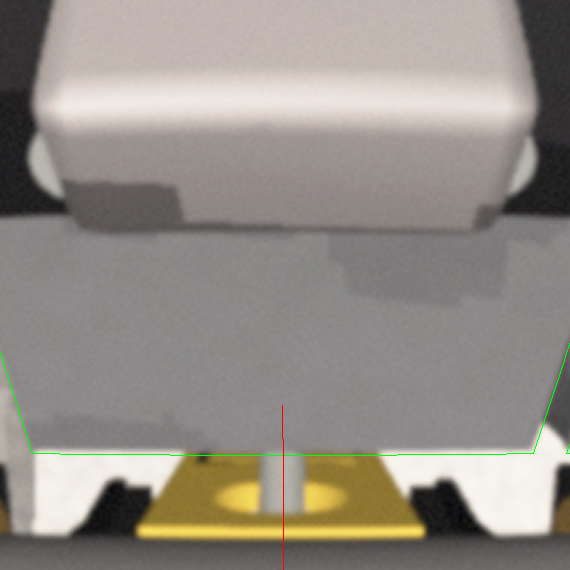

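move_arm --pt "0 0 0 0" --pt "0 0 0 0" --pt "0 0 0 0" --pt "0 0 0 0" --pt "0 0 0 0" --pt "0 0 0 0" --pt "0 0 0 0" --gripper 0.6

```text
t: 27.75
ee_pos: [0.5266, -0.2468, 0.1606]
eef_rot: [0.999, 0.037, 0.0, -0.0]
wrist_force: [0.5, 0.0, 0.6]
finger_gap: 0.804
```

move_arm --pt "-2 0 -5 0" --pt "-5 0 -5 0" --pt "-8 0 -8 0" --pt "-10 0 -15 0" --pt "-10 0 -20 0" --pt "0 0 0 0"

```text
t: 28.35
ee_pos: [0.492, -0.2502, 0.218]
eef_rot: [0.999, 0.037, 0.003, 0.001]
wrist_force: [0.4, -0.4, 0.5]
finger_gap: 0.797
```

```bash
python3 - <<'E'
from ovd import *
plan(w(DSP,-70,94),.30,DSP[1])
ov("pics/w19.png",(60,250,160,350),3)
p,d=vision.read_camera("scene");cv2.imwrite("pics/s19.png",cv2.resize(p[80:240,130:330],None,fx=4,fy=3.7,interpolation=cv2.INTER_CUBIC))
E
```

```text
t 28.35 pos [ 0.492  -0.2502  0.218 ] yaw 4.24 tilt 0.43 F [ 0.4 -0.4  0.5] gap 0.797
total tool shift mm [  -1.7 -543.9  -82. ] spin 8.05 rows 14
```

View pics/w19.png

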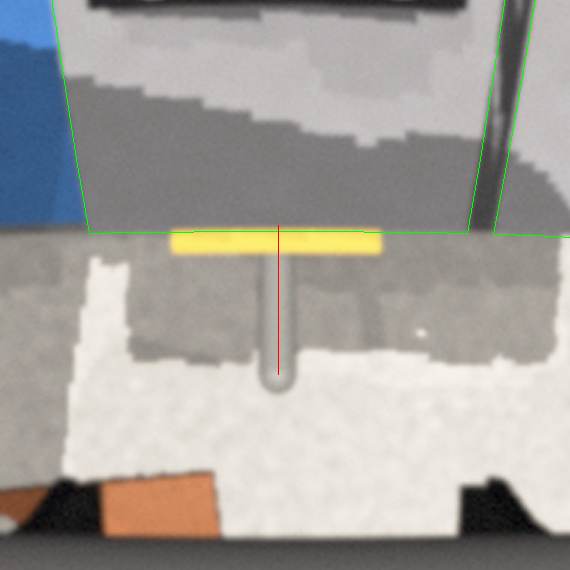

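move_arm --pt "-10 0 -30 0" --pt "-10 0 -30 0" --pt "0 -20 -30 8" --pt "0 -40 0 0" --pt "0 -40 0 0" --pt "0 -40 0 0" --pt "0 -40 0 0" --pt "0 -40 0 0" --pt "0 -40 0 0" --pt "0 -40 0 0"

```text
t: 29.45
ee_pos: [0.4881, 0.0501, 0.303]
eef_rot: [0.999, -0.033, -0.001, 0.0]
wrist_force: [-0.4, -0.6, -0.4]
finger_gap: 0.798
```

move_arm --pt "10 -40 0 0" --pt "10 -40 0 0" --pt "10 -40 0 0" --pt "10 -40 0 0" --pt "10 -40 0 0" --pt "10 -40 0 0" --pt "0 0 0 0" --pt "0 0 0 0"

```text
t: 30.25
ee_pos: [0.5638, 0.2847, 0.3017]
eef_rot: [0.999, -0.032, -0.001, 0.001]
wrist_force: [0.6, -0.3, -0.3]
finger_gap: 0.802
```

```bash
python3 - <<'E'
from ovd import *
plan(w(DSP,-7,94),.22,DSP[1])
E
```

```text
t 30.25 pos [0.5638 0.2847 0.3017] yaw -3.68 tilt 0.20 F [ 0.6 -0.3 -0.3] gap 0.802
total tool shift mm [25.2 -5.4 81.7] spin 0.12 rows 3
```

move_arm --pt "12 -3 20 0.1" --pt "13 -2 20 0" --pt "0 0 20 0" --pt "0 0 20 0" --pt "0 0 0 0" --pt "0 0 0 0"

```text
t: 30.85
ee_pos: [0.5896, 0.2864, 0.2243]
eef_rot: [0.999, -0.034, 0.0, 0.0]
wrist_force: [0.2, 1.3, 0.7]
finger_gap: 0.8
```

```bash
python3 - <<'E'
from ovd import *
plan(w(DSP,-7,94),.135,DSP[1])
ov("pics/w20.png",(80,260,100,400),2.6)
E
```

```text
t 30.85 pos [0.5896 0.2864 0.2243] yaw -3.89 tilt 0.04 F [0.2 1.3 0.7] gap 0.800
total tool shift mm [-0.4 -2.  89.3] spin -0.09 rows 3
```

View pics/w20.png

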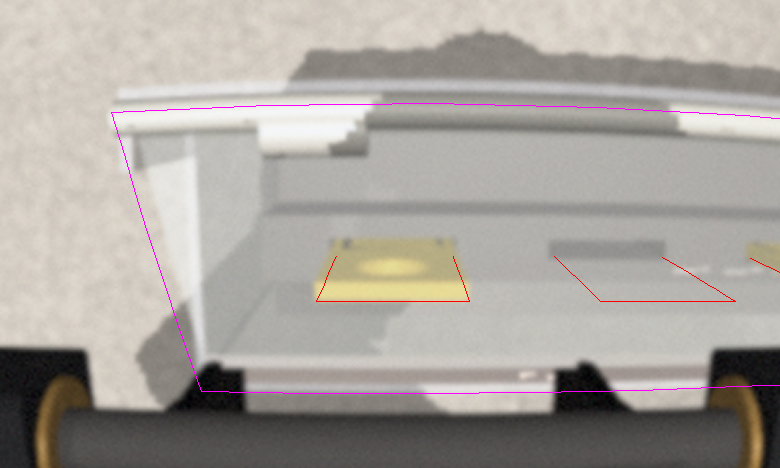

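move_arm --pt "0 -2 15 0" --pt "0 0 15 0" --pt "0 0 12 0" --pt "0 0 12 0" --pt "0 0 10 0" --pt "1 0 10 0" --pt "0 0 5 0" --pt "0 0 0 0" --pt "0 0 0 0"

```text
t: 31.8
ee_pos: [0.5892, 0.289, 0.1433]
eef_rot: [0.999, -0.034, -0.002, 0.001]
wrist_force: [-3.6, 0.3, -2.7]
finger_gap: 0.8
```

```bash
python3 - <<'E'
from ovd import *
plan(w(DSP,-7,94),.135,DSP[1])
p,d=vision.read_camera("scene");cv2.imwrite("pics/s20.png",cv2.resize(p[120:270,220:400],None,fx=4.4,fy=4,interpolation=cv2.INTER_CUBIC))
E
```

```text
t 31.80 pos [0.5892 0.289  0.1433] yaw -3.88 tilt 0.22 F [-3.6  0.3 -2.7] gap 0.800
total tool shift mm [0.1 0.6 8.3] spin -0.07 rows 1
```

View pics/s20.png

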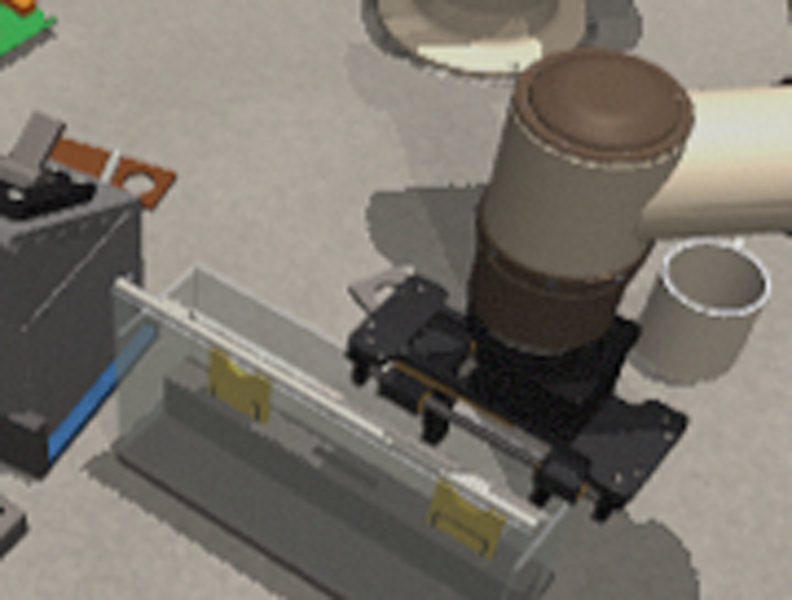

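move_arm --pt "0 0 2 0" --pt "0 0 2 0" --pt "0 0 0 0" --pt "0 0 0 0"

```text
t: 32.25
ee_pos: [0.591, 0.2894, 0.1411]
eef_rot: [0.999, -0.034, 0.001, -0.0]
wrist_force: [-0.9, 1.0, 0.8]
finger_gap: 0.803
```

move_arm --pt "0 0 2 0" --pt "0 0 2 0" --pt "0 0 0 0" --pt "0 0 0 0"

```text
t: 32.65
ee_pos: [0.5906, 0.2895, 0.1365]
eef_rot: [0.999, -0.034, 0.0, -0.0]
wrist_force: [-1.1, 0.6, 0.9]
finger_gap: 0.8
```

move_arm --pt "0 0 2 0" --pt "0 0 1 0" --pt "0 0 0 0" --pt "0 0 0 0"

```text
t: 33.05
ee_pos: [0.5904, 0.2893, 0.1334]
eef_rot: [0.999, -0.034, -0.0, 0.0]
wrist_force: [-1.8, 0.4, 0.4]
finger_gap: 0.797
```

move_arm --pt "0 0 1 0" --pt "0 0 1 0" --pt "0 0 0 0" --pt "0 0 0 0"

```text
t: 33.45
ee_pos: [0.5905, 0.2893, 0.1315]
eef_rot: [0.999, -0.034, -0.0, 0.0]
wrist_force: [-1.2, 0.0, 1.3]
finger_gap: 0.801
```

move_arm --pt "0 0 1 0" --pt "0 0 1 0" --pt "0 0 1 0" --pt "0 0 0 0" --pt "0 0 0 0"

```text
t: 33.95
ee_pos: [0.5905, 0.2893, 0.1284]
eef_rot: [0.999, -0.034, -0.0, 0.0]
wrist_force: [-1.1, 0.9, 0.4]
finger_gap: 0.802
```

move_arm --pt "0 0 1 0" --pt "0 0 1 0" --pt "0 0 1 0" --pt "0 0 0 0" --pt "0 0 0 0"

```text
t: 34.45
ee_pos: [0.5904, 0.2893, 0.1254]
eef_rot: [0.999, -0.034, -0.0, 0.0]
wrist_force: [-1.2, 0.1, 0.5]
finger_gap: 0.802
```

Still free; 17 mm overlap is enough. Close.

move_arm --pt "0 0 0 0" --pt "0 0 0 0" --pt "0 0 0 0" --pt "0 0 0 0" --pt "0 0 0 0" --pt "0 0 0 0" --gripper -1

```text
t: 35.05
ee_pos: [0.5904, 0.2892, 0.1253]
eef_rot: [0.999, -0.034, -0.0, 0.0]
wrist_force: [-1.5, -1.0, -0.6]
finger_gap: 0.561
```

```bash
python3 - <<'E'
from h import *
plan(w(DSP,0,94),.125,DSP[1])
E
```

```text
t 35.05 pos [0.5904 0.2892 0.1253] yaw -3.86 tilt 0.04 F [-1.5 -1.  -0.6] gap 0.561
total tool shift mm [5.9 0.9 0.3] spin -0.05 rows 1
```

move_arm --pt "0 0 -8 0" --pt "0 0 -12 0" --pt "0 0 -15 0" --pt "0 0 -20 0" --pt "0 0 -20 0" --pt "0 0 -20 0" --pt "0 0 -20 0" --pt "0 0 -20 0" --pt "0 0 -20 0" --pt "0 0 -20 0"

```text
t: 36.05
ee_pos: [0.5917, 0.2893, 0.3037]
eef_rot: [0.999, -0.034, 0.002, -0.001]
wrist_force: [0.8, 1.1, 0.2]
finger_gap: 0.564
```

move_arm --pt "0 0 -20 0" --pt "0 0 -20 0" --pt "0 0 -20 0" --pt "0 0 -15 0" --pt "0 0 0 0" --pt "0 0 0 0"

```text
t: 36.65
ee_pos: [0.591, 0.2892, 0.3767]
eef_rot: [0.999, -0.034, 0.001, -0.001]
wrist_force: [-1.2, 0.7, -0.8]
finger_gap: 0.57
```

```bash
python3 - <<'E'
from ovd import *
plan(w(ISO,-150,-276),.35,ISO[1])
p,d=vision.read_camera("scene");cv2.imwrite("pics/s21.png",cv2.resize(p[50:300,130:400],None,fx=2.9,fy=2.4,interpolation=cv2.INTER_CUBIC))
E
```

```text
t 36.65 pos [0.591  0.2892 0.3767] yaw -3.87 tilt 0.18 F [-1.2  0.7 -0.8] gap 0.570
total tool shift mm [-157.9  622.1   26.7] spin -8.10 rows 16
```

View pics/s21.png

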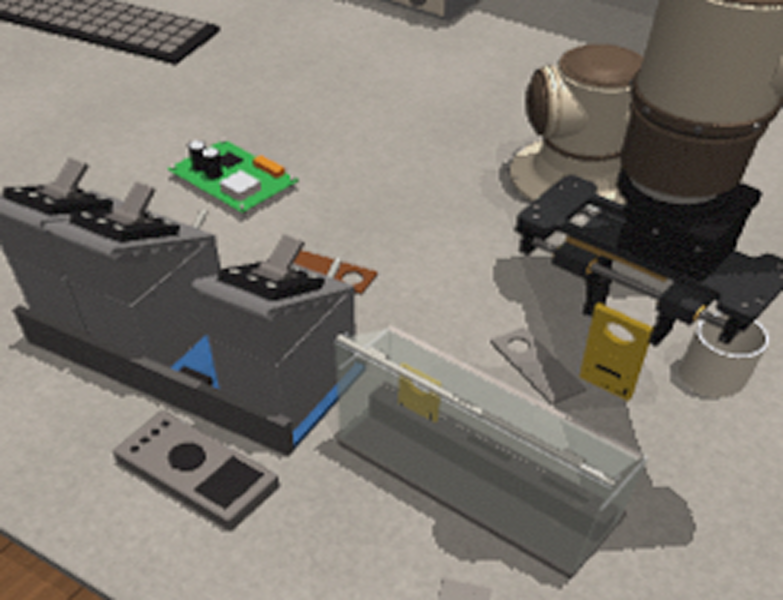

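move_arm --pt "-25 0 0 -8.1" --pt "-35 10 0 0" --pt "-35 30 0 0" --pt "-35 30 0 0" --pt "-28 35 0 0" --pt "0 40 0 0" --pt "0 40 0 0" --pt "0 40 0 0" --pt "0 40 0 0" --pt "0 40 0 0"

```text
t: 37.7
ee_pos: [0.455, -0.0247, 0.375]
eef_rot: [0.999, 0.037, -0.0, 0.0]
wrist_force: [-0.1, -0.6, -0.8]
finger_gap: 0.565
```

move_arm --pt "0 40 0 0" --pt "0 40 0 0" --pt "0 40 0 0" --pt "0 40 0 0" --pt "0 40 0 0" --pt "0 40 0 0" --pt "0 40 0 0" --pt "0 37 0 0" --pt "0 0 0 0" --pt "0 0 0 0"

```text
t: 38.7
ee_pos: [0.4786, -0.3397, 0.374]
eef_rot: [0.999, 0.036, -0.001, -0.001]
wrist_force: [-0.4, 0.6, -0.8]
finger_gap: 0.57
```

```bash
python3 - <<'E'
from ovd import *
plan(w(ISO,-150,-276),.20,ISO[1])
E
```

```text
t 38.70 pos [ 0.4786 -0.3397  0.374 ] yaw 4.14 tilt 0.15 F [-0.4  0.6 -0.8] gap 0.570
total tool shift mm [  0.5   3.2 174. ] spin -0.08 rows 5
```

move_arm --pt "0 3 30 0" --pt "0 0 35 0" --pt "0 0 35 0" --pt "0 0 35 0" --pt "0 0 30 0" --pt "0 0 9 0" --pt "0 0 0 0" --pt "0 0 0 0"

```text
t: 39.5
ee_pos: [0.4804, -0.3422, 0.2035]
eef_rot: [0.999, 0.038, 0.001, 0.001]
wrist_force: [0.3, 0.5, -0.9]
finger_gap: 0.566
```

```bash
python3 - <<'E'
from ovd import *
# plate at tool x +5.5, hole 8.3 below tcp ; target plate x -116, z 180
plan(w(ISO,-116-5.5,-276),.180+.0083,ISO[1])
ov("pics/w22.png",(20,240,140,370),2.6)
E
```

```text
t 39.50 pos [ 0.4804 -0.3422  0.2035] yaw 4.33 tilt 0.19 F [ 0.3  0.5 -0.9] gap 0.566
total tool shift mm [27.4  0.5 15.2] spin 0.10 rows 1
```

View pics/w22.png

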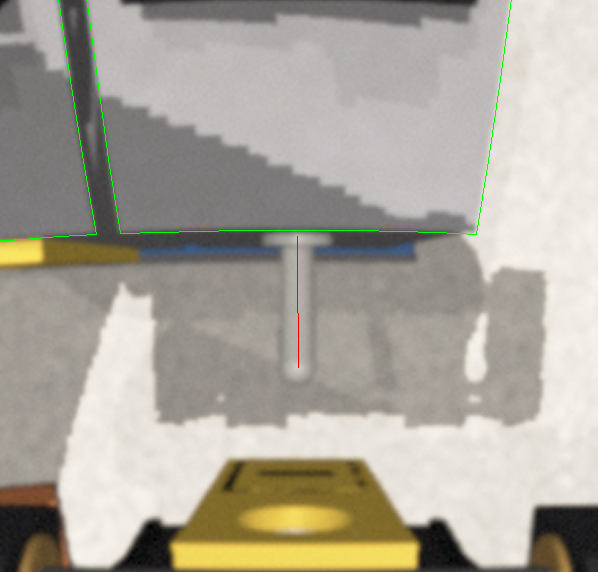

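move_arm --pt "8 0.5 2.5 0" --pt "7.5 0 2.5 0" --pt "4 0 3.4 0" --pt "4 0 3.4 0" --pt "4 0 3.4 0" --pt "0 0 0 0" --pt "0 0 0 0"

```text
t: 40.25
ee_pos: [0.5067, -0.3406, 0.1861]
eef_rot: [0.999, 0.037, -0.0, -0.0]
wrist_force: [0.0, -0.7, -0.7]
finger_gap: 0.568
```

```bash
python3 - <<'E'
from ovd import *
plan(w(ISO,-92-5.5,-276),.1595+.0083,ISO[1])
ov("pics/w23.png",(60,250,160,350),3)
E
```

```text
t 40.25 pos [ 0.5067 -0.3406  0.1861] yaw 4.25 tilt 0.04 F [ 0.  -0.7 -0.7] gap 0.568
total tool shift mm [25.1  0.2 18.3] spin 0.02 rows 1
```

View pics/w23.png

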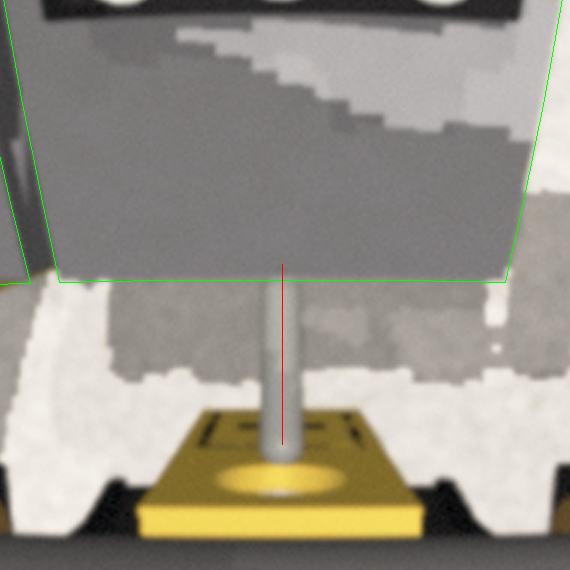

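move_arm --pt "4 0 2.5 0" --pt "4 0 2.6 0" --pt "4 0 3 0" --pt "0 0 0 0" --pt "0 0 0 0"

```text
t: 40.8
ee_pos: [0.5188, -0.3396, 0.178]
eef_rot: [0.999, 0.037, -0.0, -0.0]
wrist_force: [-0.3, -0.5, -0.2]
finger_gap: 0.567
```

```bash
python3 - <<'E'
from ovd import *
plan(w(ISO,-92-5.5,-276),.1595+.0083,ISO[1])
ov("pics/w24.png",(60,250,160,350),3)
E
```

```text
t 40.80 pos [ 0.5188 -0.3396  0.178 ] yaw 4.26 tilt 0.03 F [-0.3 -0.5 -0.2] gap 0.567
total tool shift mm [13.   0.2 10.2] spin 0.03 rows 1
```

View pics/w24.png

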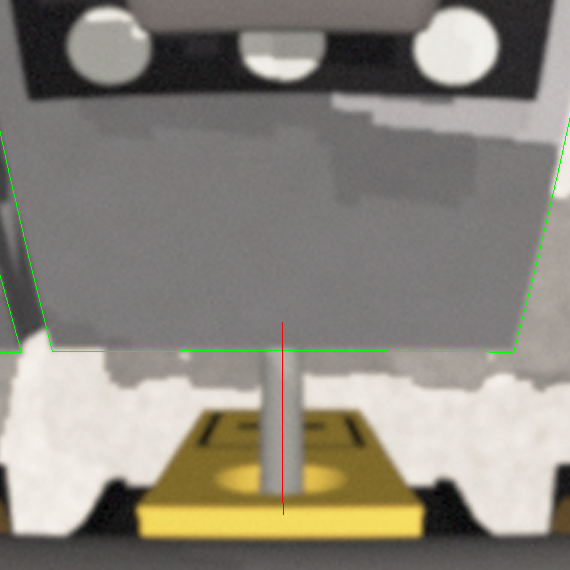

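move_arm --pt "4 0 3.2 0" --pt "4 0 3.2 0" --pt "4 0 3.4 0" --pt "0 0 0 0" --pt "0 0 1.5 0" --pt "0 0 1.5 0" --pt "0 0 0 0" --pt "0 0 0 0"

```text
t: 41.65
ee_pos: [0.5306, -0.3389, 0.1655]
eef_rot: [0.999, 0.037, 0.0, 0.0]
wrist_force: [-0.7, -0.2, -0.4]
finger_gap: 0.564
```

move_arm --pt "0 0 0 0" --pt "0 0 0 0" --pt "0 0 0 0" --pt "0 0 0 0" --pt "0 0 0 0" --pt "0 0 0 0" --pt "0 0 0 0" --gripper 0.6

```text
t: 42.35
ee_pos: [0.5307, -0.3388, 0.1655]
eef_rot: [0.999, 0.037, 0.0, 0.0]
wrist_force: [-0.0, 1.3, 1.0]
finger_gap: 0.796
```

move_arm --pt "-2 0 -5 0" --pt "-5 0 -5 0" --pt "-8 0 -8 0" --pt "-10 0 -15 0" --pt "-10 0 -20 0" --pt "-20 0 0 0" --pt "-20 0 0 0" --pt "0 0 0 0"

```text
t: 43.15
ee_pos: [0.4536, -0.3446, 0.2205]
eef_rot: [0.999, 0.036, 0.001, 0.0]
wrist_force: [0.3, -0.1, -0.3]
finger_gap: 0.797
```

```bash
python3 - <<'E'
from ovd import *
plan(w(ISO,-92-5.5,-276),.1595+.0083,ISO[1])
ov("pics/w25.png",(0,250,130,380),2.3)
E
```

```text
t 43.15 pos [ 0.4536 -0.3446  0.2205] yaw 4.16 tilt 0.09 F [ 0.3 -0.1 -0.3] gap 0.797
total tool shift mm [78.4  0.1 52.7] spin -0.07 rows 2
```

View pics/w25.png

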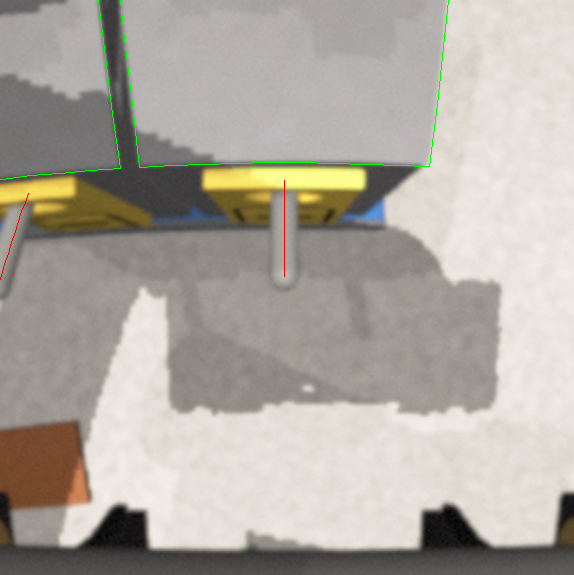

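All three hang. Retreat upward/back and do a final check in all views.

move_arm --pt "-10 0 -30 0" --pt "-20 0 -35 0" --pt "-20 10 -35 0" --pt "0 0 -30 0" --pt "0 0 0 0" --pt "0 0 0 0"

```text
t: 43.8
ee_pos: [0.4072, -0.3581, 0.3493]
eef_rot: [0.999, 0.037, 0.001, 0.0]
wrist_force: [-0.7, -0.0, -0.1]
finger_gap: 0.8
```

```bash
python3 - <<'E'
from ovd import *
p,d=vision.read_camera("scene");cv2.imwrite("pics/s30.png",cv2.resize(p[80:300,100:370],None,fx=2.9,fy=2.7,interpolation=cv2.INTER_CUBIC))
p,d=vision.read_camera("top");cv2.imwrite("pics/t30.png",cv2.resize(p[100:300,130:400],None,fx=2.9,fy=2.9,interpolation=cv2.INTER_CUBIC))
p,d=vision.read_camera("wrist");cv2.imwrite("pics/w30.png",p)
E
```

```text
(no output)
```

View pics/s30.png

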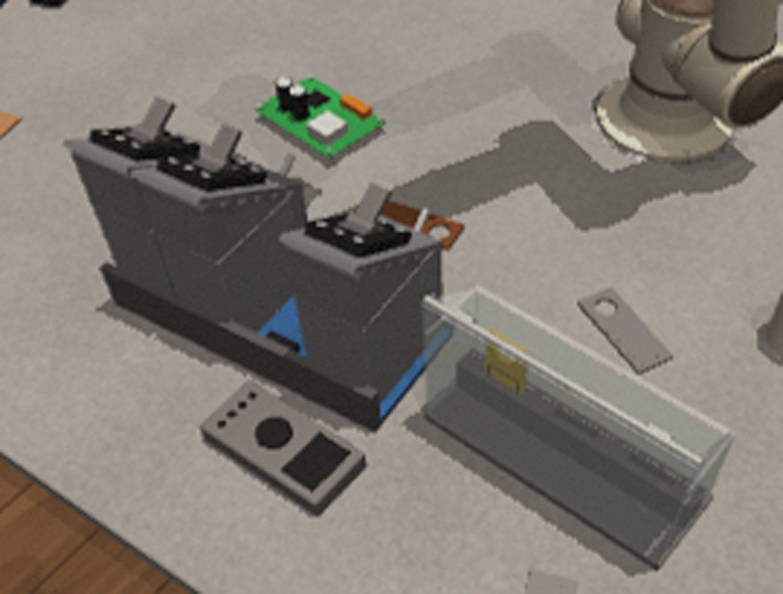

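View pics/t30.png

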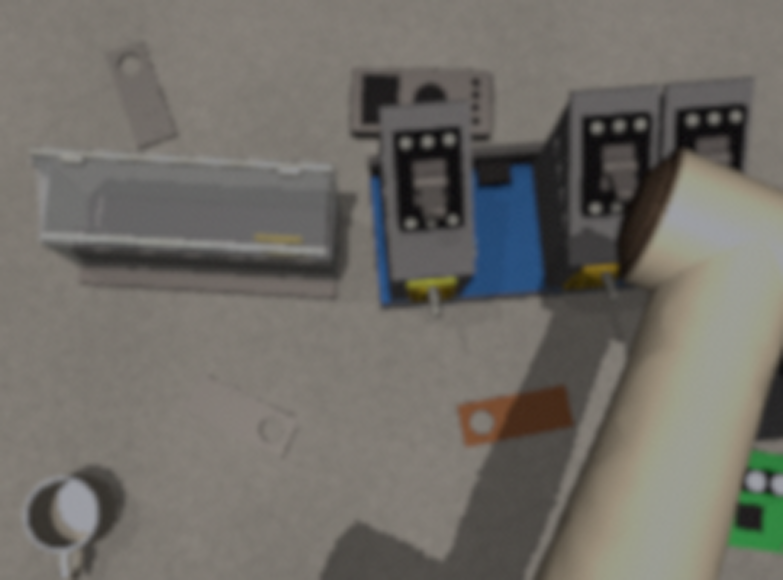

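View pics/w30.png

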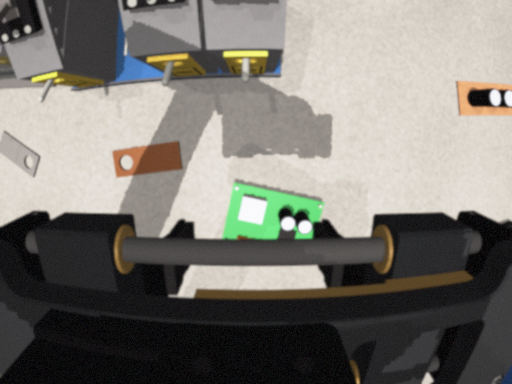

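```bash
python3 - <<'E'
from h import *
m=vision.camera_model("scene");im,d=vision.read_camera("scene");S=6
im=cv2.resize(im,None,fx=S,fy=S,interpolation=cv2.INTER_CUBIC)
for k in(0,2,3):
    for ang,col in((58,(0,0,255)),(52,(0,255,255))):
        a=np.radians(ang);t=np.array([5-45*np.sin(a),242+45*np.cos(a)])
        q=[np.r_[w(ISO,x,-92*k),(z+15)/1000] for x,z in((5,242),t)]
        cv2.line(im,*[tuple(map(int,(r+.5)*S)) for r in proj(m,q)],col,1)
cv2.imwrite("pics/lev.png",im[100*S:180*S,120*S:250*S])
E
```

```text
(no output)
```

View pics/lev.png

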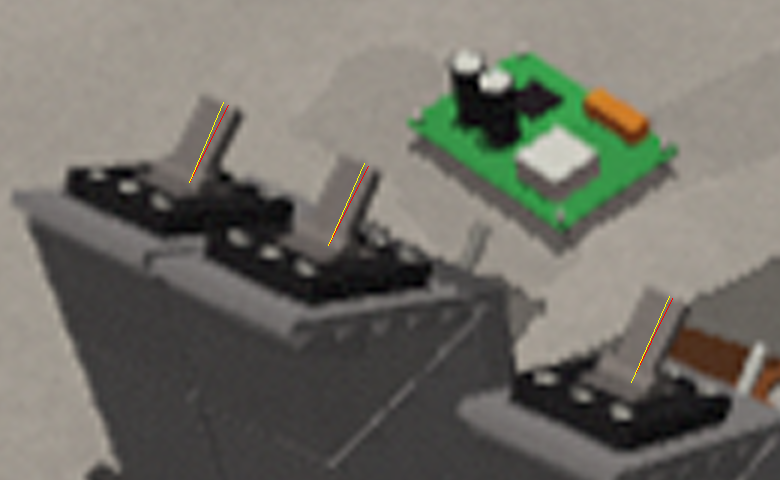

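All three levers lie parallel to the model's off line, and equally so. Handing in.

```bash
python3 -c "
from workcell import arm
print(arm.sign_off())"
```

```text
the job is handed in; nothing more can be done
None
```

The bench is made safe: all three isolators present are off, and a warning plate hangs on each of their pegs. The job was handed in at about 44 s of the 210 s allowed.

**Isolators:** The left and right ones were still on, and I pulled each lever over to its stop (8.0 N and 6.4 N). The middle one was already off, so I left it alone.

**Plates:** The loose plate4 went on the left peg, lowered flat over the pin and released so that it swung down. Plates 2 and 1, from the middle and +y lanes of the dispenser, went on the middle and right pegs.

**Last checks:**
- In the final pictures all three plates hang on their pegs, with the pin through the hole.
- The three levers lie parallel, at the modelled off angle. The scene camera resolves this to a few degrees at best.
- The flap is shut, with plate3 still standing in its lane.
- The board, meter, mug and look-alike plates show no sign of having moved.
- The gripper was clear of everything, and no contact force above about 8 N showed in the readings.

**Disagreement:** The wrist camera placed the isolators and dispenser 2 to 4 mm away from where the fixed cameras did. I used the wrist-camera values for the grasps and the hanging, and these fitted.

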